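Pack a tea-and-spirit gift set

TASK

Pack the gift set into the burgundy tray: the brown tea caddy in the middle well, the red-capped bottle in the well to its left and the blue-capped bottle in the well to its right, as seen from the tray's front with the gold plate (the robot's side). Each of the two bottles wears its own cup, the red-banded cup upside down over the red cap and the blue-banded cup over the blue cap. It is all fragile: keep the pieces upright as they stand, set them down gently, and leave the green-capped bottle and the plain cup where they are.

Things in the scene. Friction and masses are not known exactly. Their poses are not given: they have to be found in the camera images.
- red_bottle: White porcelain gourd bottle, red cap, thin red bands, 150 mm tall, upright, 0.28 kg. Origin: centre of underside, z up. Diameters: foot 44, lower belly 60 (16-46 up), upper belly 37 (72-90 up), neck 19 (90-128 up), cap 22 (128-150 up, flat top): grip the cap. Starts on the steel transfer tray (floor 4 mm up, rim 12 mm). For the left well.
- blue_bottle: White porcelain gourd bottle, blue cap, thin blue bands, 150 mm tall, upright, 0.28 kg. Origin: centre of underside, z up. Diameters: foot 44, lower belly 60 (16-46 up), upper belly 37 (72-90 up), neck 19 (90-128 up), cap 22 (128-150 up, flat top): grip the cap. Starts on the steel transfer tray (floor 4 mm up, rim 12 mm). For the right well.
- tea_caddy: Brown stoneware tea caddy, one solid piece with its lid, 104 mm tall, 0.25 kg. Origin: centre of underside, z up. Foot diameter 52, body 58 (to 66 up), lid 60 (66-76 up), knob 22 (82-104 up): grip the knob. Starts on the steel transfer tray (floor 4 mm up). The six pieces there stand at least 90 mm apart, centre to centre. For the middle well.
- red_cup: White porcelain tasting cup, red band and red disc on its closed end, standing rim down; outer diameter 46, height 48, inner diameter 40, 44 mm deep inside, 0.08 kg. Origin: centre of the rim circle, which is its underside as it stands; z up through the closed end. Goes, still rim down, over the red bottle's cap, closed end resting on it. Starts on the transfer tray (floor 4 mm up).
- blue_cup: White porcelain tasting cup, blue band and blue disc on its closed end, standing rim down; outer diameter 46, height 48, inner diameter 40, 44 mm deep inside, 0.08 kg. Origin: centre of the rim circle, which is its underside as it stands; z up through the closed end. Goes, still rim down, over the blue bottle's cap, closed end resting on it. Starts on the transfer tray (floor 4 mm up).
- gift_tray: Fixed burgundy box base, 125 mm (x) by 340 (y), 28 high, origin: centre of underside, z up. Dark foam, top 24 mm up, has three round wells, diameter 74, 15 deep (floors 9 mm up), centres at x = 0, y = +105 mm (left), 0 (middle), -105 (right). The front with the gold plate is its -x side, facing the robot within 20 degrees.
- green_bottle: White porcelain gourd bottle, green cap, thin green bands, 150 mm tall, upright, 0.28 kg. Origin: centre of underside, z up. Diameters: foot 44, lower belly 60 (16-46 up), upper belly 37 (72-90 up), neck 19 (90-128 up), cap 22 (128-150 up, flat top): grip the cap. Starts on the steel transfer tray (floor 4 mm up, rim 12 mm). Not in the set: leave it.
- plain_cup: White porcelain tasting cup, all white, no band, standing rim down; outer diameter 46, height 48, inner diameter 40, 44 mm deep inside, 0.08 kg. Origin: centre of the rim circle, which is its underside as it stands; z up through the closed end. Not part of the set: leave it on the bench, at the far side.

How it is judged (in metres and radians):
At the end, for the whole second after the job is handed in: Red bottle, caddy and blue bottle stand upright on the floors of the left, middle and right wells, within 12 mm of centre; each cup hangs rim down over its own bottle, closed end on the cap (15 mm, 0.15 rad); all at rest; green bottle and plain cup within 30 mm of their start (x of red_bottle in the frame of gift_tray between -0.012 and 0.012 m and y of red_bottle in the frame of gift_tray between 0.093 and 0.117 m and z of each of red_bottle, tea_caddy, blue_bottle in the frame of gift_tray below 0.013 m and angle between each of red_bottle, tea_caddy, blue_bottle's own z axis and vertical below 0.12 rad and x of tea_caddy in the frame of gift_tray between -0.012 and 0.012 m and y of tea_caddy in the frame of gift_tray between -0.012 and 0.012 m and x of blue_bottle in the frame of gift_tray between -0.012 and 0.012 m and y of blue_bottle in the frame of gift_tray between -0.117 and -0.093 m and horizontal distance between red_cup and red_bottle below 0.015 m and z of red_cup in the frame of red_bottle between 0.1 and 0.112 m and angle between each of red_cup, blue_cup's own z axis and vertical below 0.15 rad and horizontal distance between blue_cup and blue_bottle below 0.015 m and z of blue_cup in the frame of blue_bottle between 0.1 and 0.112 m and linear speed of each of red_bottle, blue_bottle, tea_caddy, red_cup, blue_cup below 0.02 m/s and distance of each of green_bottle, plain_cup from where it was at the start of the episode below 0.03 m); the robot touches nothing.
It fails at once if a bottle, cup or the caddy is knocked over (angle between any of red_bottle, blue_bottle, tea_caddy, red_cup, blue_cup, green_bottle, plain_cup's own z axis and vertical above 0.7 rad).
It fails at once if the green-capped bottle or the plain cup is moved by more than 30 mm (distance of any of green_bottle, plain_cup from where it was at the start of the episode above 0.03 m).
It fails at once if a piece is let fall by more than about 10 mm, or flung (not held by the fingers and faster than 0.45 m/s) ((contact force between red_bottle and the fingers below 0.05 N and linear speed of red_bottle above 0.45 m/s) or (contact force between blue_bottle and the fingers below 0.05 N and linear speed of blue_bottle above 0.45 m/s) or (contact force between tea_caddy and the fingers below 0.05 N and linear speed of tea_caddy above 0.45 m/s) or (contact force between red_cup and the fingers below 0.05 N and linear speed of red_cup above 0.45 m/s) or (contact force between blue_cup and the fingers below 0.05 N and linear speed of blue_cup above 0.45 m/s)).
It fails at once if a piece is banged onto the gift tray, or a cup onto its bottle (over 80 N) (contact force between any of red_bottle, blue_bottle, tea_caddy, red_cup, blue_cup and gift_tray above 80 N or contact force between red_cup and red_bottle above 80 N or contact force between blue_cup and blue_bottle above 80 N).
It also fails if it takes over 139 s, if anything falls off the work surface, if the arm or the gripper's body presses on something with over 40 N, if the wrist force passes 120 N, or if a joint passes its speed limit or range.

ROBOT

A 6-joint arm with a two-finger parallel gripper is mounted at the origin on the work surface. World frame = base frame: x ahead of the robot, y to its left, z up, the work surface at z = 0. Lengths are in m, angles in degrees, forces in N, time in s.
With the tool pointing down it reaches from about 0.25 to 0.725 m from the base axis. Payload 9.7 kg.
Tool frame: the origin (TCP) lies where the fingers leave the gripper's body, on its centre line; the fingertips stand 73 mm ahead of it and the grasp point (between the pads) lies 54 mm ahead of it; y points along the fingers, x is the direction in which the jaws open and shut, and the axes are right-handed (so a half turn about y gives the same grasp; the last joint's range is limited). The gripper opens to 85 mm and grips with 20 to 120 N. Pads are 22 mm wide; open, the fingers measure 114 mm over their backs; the gripper's body (76 mm by 85 mm) begins 54 mm behind the grasp point. The pads swing forward as they close: fully open they stand 13 mm farther back than shut.
Start: joints at [-74.542, 4.979, 10.078, 95.1, 0, 90], TCP at [0.147, -0.53, 0.304] pointing down, gripper open.
Joint ranges: [-179.16, 179.16], [-48.56, 103.87], [-65.8, 70.77], [-126.05, 130.52], [-82.76, 87.17], [-180, 180]. Speed limits (degrees/s): [127.2, 127.2, 147.25, 180, 180, 180].

INTERFACE

Orientations are given as [roll, pitch, yaw] about the fixed x, y, z axes, in that order (R = Rz(yaw) Ry(pitch) Rx(roll)).
In Python, from workcell import sensors, imaging, bot, models gives the robot as it stands.
- The arm moves only by the tool arm_command, never from a script. Its argument "rows" is one flat list of numbers, 7 for each row, row after row: the shift along the tool's x, y, z in cm, then the turn, a rotation vector about the tool's x, y, z in degrees, then the gripper's target within -1 to 1 (fully open at 1, half-way at 0, shut at -1). A call has 1 to 12 rows; each row is the pose to reach, as a shift and turn from the pose commanded when the call began, along the tool's axes at that moment; what a row does not reach only later rows make up. A row lasts 1/12 s, in which the tool goes at most 41.7 mm and 7.16 degrees, less where a joint would pass 70% of its speed; a pose out of reach is approached as far as the arm can. A call with a gripper value outside its range is refused whole. The fingers move at their own pace and stop on an object; "force" is the grip in N (left out, the last holds). Time passes only in rows, so rows that repeat a pose let the fingers close. It gives the time, the measured TCP pose, the force and the opening at its end, in the units of the state.
- sensors.get_obs(): the state, without advancing time (a new reading comes with each control period).
- imaging.camera(name): name is "scene" or "side" or "wrist"; returns a dict with "pixels" (420x560x3 uint8, blue, green, red), "z_map" (420x560 float32, m along the optical axis (not along the pixel's ray), 0 where there is no reading), "camera_matrix" (3x3 intrinsics, pixels), "world_from_camera" (4x4, takes a point from camera to world coordinates). Camera axes: x right, y up, looking along -z (the intrinsics and any distortion apply to the point x, -y, -z); pixel columns grow to the right and rows downward; lengths in m; the calibration is good to about 2 mm. A picture is of the moment at which its call begins.
- bot.job_done(): hands the job in, once; it reports no verdict.
Trained networks look in the newest picture that a camera, given by its name, has taken for a name from the list of things; names that differ only in an ending like _2 or _b are one class to them, and where a whole thing is asked for, a point or a joint stands for the part that bears it (a point fixed in the world has none). Each returns a list of dicts, best first, with "conf" (0 to 1); they miss things now and then, are a little off and sometimes report something else, mostly with a low value. They report only what shows in the picture. A call takes as long as a camera call.
- models.search_frame(thing, camera): "extent" ([centre column, centre row, width, height] in pixels, round what is visible of it).
- models.spot_point(thing, camera): "location" ([column, row] in pixels: a listed point, or the origin of a listed thing).
The state is a dict: "time": time; "q": joint angles; "qd": joint speeds; "joint_efforts": joint torques, N m; "ee_pos": TCP position; "tcp_rot": TCP orientation; "wrist_force": force on the tool from outside, world axes, zero at the start; "torque": the same for the moment, N m; "opening": finger opening in m.
Only numpy, scipy, OpenCV 4.12 (cv2) and the standard library are available. Lean on these libraries where they do the work, as an engineer would, in place of code of your own. Each camera call takes 0.05 s, during which the arm holds its last target.

## Working session

There is one attempt and no reset: what is moved stays moved. The work goes in short steps, Python scripts to look and compute and a tool call to move; the robot and the scene stay as the last step left them, time stands still between calls to the robot, and variables do not carry over. Pictures are saved under pics/ and viewed, and the job is handed in when it is done.

Besides the shell and the picture viewer there is one more tool, called after "Request:" as a command line: name --argument value ..., lists and objects as JSON in quotes. arm_command: Moves the arm, as the interface text tells. Its arguments: {"type":"object","properties":{"rows":{"type":"array","items":{"type":"number"}},"force":{"type":"number"}},"required":["rows"]}

```bash
mkdir -p pics; ls; python3 - <<'E'
from workcell import sensors, imaging, bot, models
import cv2
print(sensors.get_obs())
for n in ["scene","side","wrist"]:
    c=imaging.camera(n); cv2.imwrite(f"pics/{n}0.png",c["pixels"])
    print(n,c["camera_matrix"].tolist(),c["world_from_camera"].round(4).tolist(), [k for k in c])
E
```

```text
pics
{'time': 0.0, 'q': array([-7.45426616e+01,  5.00879647e+00,  1.00327953e+01,  9.50978038e+01,
       -2.19903418e-03,  8.99982430e+01]), 'qd': array([ 0.13585459,  0.01487518,  0.0393869 , -0.05716437, -0.15353489,
        0.14203453]), 'joint_efforts': array([-1.10144963e-03, -5.20388889e+01,  4.64801931e+01,  1.62198994e-02,
        1.86946863e-05,  5.85488436e-06]), 'ee_pos': array([ 0.14654242, -0.52997746,  0.30319024]), 'tcp_rot': array([-9.00021968e+01,  7.38050095e-02, -7.45409046e+01]), 'wrist_force': array([0.02876654, 0.02952451, 0.09196022]), 'torque': array([-0.01822882,  0.03034586,  0.07012656]), 'opening': 0.08533612314520338}
scene [[416.6618133463919, 0.0, 278.27834082243197], [0.0, 416.6618133463919, 207.08392032308814], [0.0, 0.0, 1.0]] [[-0.7191, -0.4832, 0.4994, 1.1603], [0.6949, -0.5087, 0.5083, 0.5816], [0.0084, 0.7126, 0.7016, 0.8123], [0.0, 0.0, 0.0, 1.0]] ['pixels', 'z_map', 'camera_matrix', 'world_from_camera']
side [[405.62027274456733, 0.0, 277.36071684597766], [0.0, 405.62027274456733, 214.49399528715927], [0.0, 0.0, 1.0]] [[0.8976, 0.2637, -0.3531, 0.2848], [-0.4407, 0.5285, -0.7256, -0.6394], [-0.0047, 0.8069, 0.5906, 0.5691], [0.0, 0.0, 0.0, 1.0]] ['pixels', 'z_map', 'camera_matrix', 'world_from_camera']
wrist [[327.81710311923337, 0.0, 283.4860472029625], [0.0, 327.81710311923337, 209.52332172357058], [0.0, 0.0, 1.0]] [[0.2667, 0.9283, 0.259, 0.2126], [-0.9638, 0.2576, 0.0691, -0.5126], [-0.0026, -0.268, 0.9634, 0.3724], [0.0, 0.0, 0.0, 1.0]] ['pixels', 'z_map', 'camera_matrix', 'world_from_camera']
```

View pics/scene0.png

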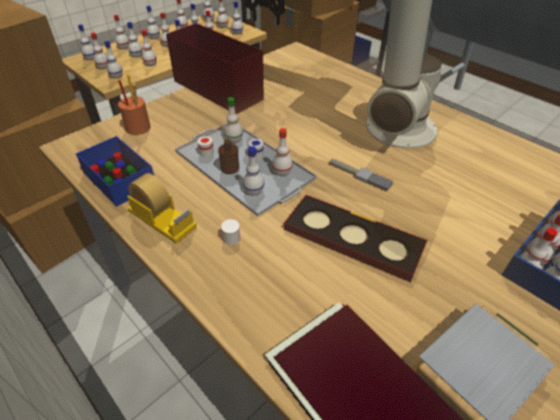

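View pics/side0.png

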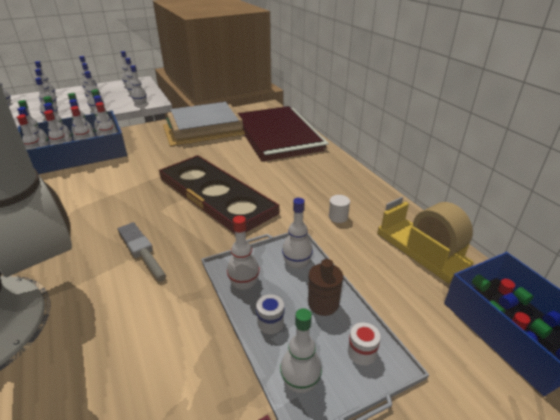

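View pics/wrist0.png

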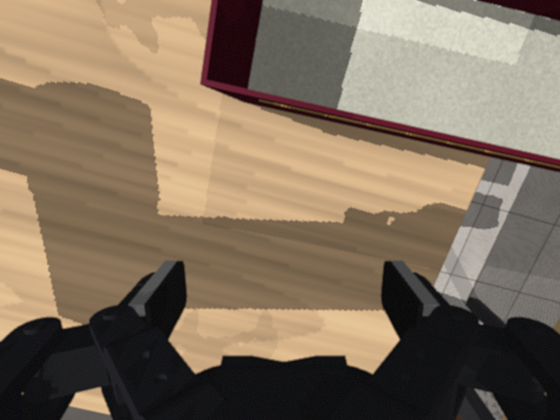

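The scene view shows the transfer tray around (245,165), with the red bottle at (282,155), the blue bottle at (254,175), the green one at (233,120), the caddy at (229,157), the red cup at (205,145) and the blue cup at (256,146). The plain cup is at (231,231) and the gift tray at (355,235). The side view shows the same objects. Next I'll measure their positions.

```bash
cat > h.py <<'E'
from workcell import sensors, imaging, bot, models
import numpy as np, cv2
from scipy.spatial.transform import Rotation as R
def ray(c,px):
    K=c["camera_matrix"];T=c["world_from_camera"]
    d=np.array([(px[0]-K[0,2])/K[0,0],-(px[1]-K[1,2])/K[1,1],-1.])
    return T[:3,3],T[:3,:3]@d
def atz(c,px,z):
    o,d=ray(c,px);return o+d*(z-o[2])/d[2]
def proj(c,p):
    K=c["camera_matrix"];T=c["world_from_camera"]
    q=T[:3,:3].T@(np.asarray(p)-T[:3,3]);return np.array([K[0,0]*q[0]/-q[2]+K[0,2],-K[1,1]*q[1]/-q[2]+K[1,2]])
def tri(rs):
    A=np.zeros((3,3));b=np.zeros(3)
    for o,d in rs:
        d=d/np.linalg.norm(d);P=np.eye(3)-np.outer(d,d);A+=P;b+=P@o
    p=np.linalg.solve(A,b)
    return p,max(np.linalg.norm((np.eye(3)-np.outer(d,d)/(d@d))@(p-o)) for o,d in rs)
def cloud(c):
    K=c["camera_matrix"];T=c["world_from_camera"];z=c["z_map"].astype(float)
    v,u=np.mgrid[:z.shape[0],:z.shape[1]]
    P=np.stack([(u-K[0,2])/K[0,0]*z,-(v-K[1,2])/K[1,1]*z,-z],-1)@T[:3,:3].T+T[:3,3]
    P[z==0]=np.nan
    return P
def pose():
    o=sensors.get_obs();return o["ee_pos"],R.from_euler('xyz',o["tcp_rot"],degrees=True),o
E
python3 - <<'E'
from h import *
C={n:imaging.camera(n) for n in ["scene","side"]}
for t in ["red_bottle","blue_bottle","green_bottle","tea_caddy","red_cup","blue_cup","plain_cup","gift_tray"]:
    rs=[]
    for n in C:
        s=models.spot_point(t,n)[:3]
        print(t,n,[(np.round(x["location"],1).tolist(),round(x["conf"],2)) for x in s])
        f=models.search_frame(t,n)[:2]; print("    box",[(np.round(x["extent"],1).tolist(),round(x["conf"],2)) for x in f])
        if s: rs.append(ray(C[n],s[0]["location"])); print("   z=4mm:",atz(C[n],s[0]["location"],0.004).round(4))
    if len(rs)==2: print("  TRI",[x for x in tri(rs)])
E
```

```text
red_bottle scene [([283.9, 172.1], 0.59)]
    box [([282.9, 152.9, 22.3, 48.1], 0.83)]
   z=4mm: [ 0.4678 -0.1008  0.004 ]
red_bottle side [([242.1, 282.6], 0.84)]
    box [([243.6, 254.1, 34.1, 73.2], 0.56)]
   z=4mm: [ 0.4645 -0.1137  0.004 ]
  TRI [array([ 0.46487145, -0.10653458, -0.00196482]), np.float64(0.002144156845689483)]
blue_bottle scene [([350.5, 238.2], 0.67), ([253.9, 190.0], 0.58)]
    box []
   z=4mm: [0.5294 0.2062 0.004 ]
blue_bottle side [([294.7, 263.3], 0.88)]
    box [([297.2, 235.3, 34.0, 68.2], 0.88)]
   z=4mm: [ 0.5803 -0.1111  0.004 ]
  TRI [array([ 0.56166824,  0.09237763, -0.096572  ]), np.float64(0.12285144363138406)]
green_bottle scene [([235.9, 137.3], 0.78)]
    box [([234.4, 121.4, 22.8, 44.9], 0.94), ([206.4, 147.4, 12.8, 21.5], 0.23)]
   z=4mm: [ 0.4572 -0.3392  0.004 ]
green_bottle side [([302.2, 379.5], 0.6)]
    box [([302.6, 349.7, 41.2, 86.8], 0.77)]
   z=4mm: [ 0.4698 -0.3421  0.004 ]
  TRI [array([ 0.46424009, -0.33973455,  0.00631204]), np.float64(0.005968257710856531)]
tea_caddy scene [([232.1, 170.2], 0.82)]
    box [([228.7, 159.6, 18.6,
[... 937 characters left out ...]
)]
plain_cup scene [([231.8, 235.0], 0.72)]
    box [([229.7, 231.4, 20.0, 28.1], 0.67)]
   z=4mm: [ 0.7435 -0.0129  0.004 ]
plain_cup side [([336.3, 216.9], 0.89)]
    box [([339.9, 208.5, 27.4, 30.6], 0.56)]
   z=4mm: [ 0.7417 -0.0153  0.004 ]
  TRI [array([ 0.74282823, -0.01382196,  0.00266842]), np.float64(2.4846094608078162e-05)]
gift_tray scene [([352.8, 238.3], 0.93)]
    box [([354.5, 241.4, 142.3, 85.7], 0.62)]
   z=4mm: [0.5254 0.2105 0.004 ]
gift_tray side [([215.8, 195.9], 0.79)]
    box [([218.8, 193.8, 119.4, 73.2], 0.76), ([301.6, 349.9, 41.7, 86.1], 0.41)]
   z=4mm: [0.5188 0.1952 0.004 ]
  TRI [array([ 0.52104989,  0.20687497, -0.00307295]), np.float64(0.001137115153080244)]
```

```bash
python3 - <<'E'
from h import *
app={"red_bottle":(.465,-.107),"blue_bottle":(.578,-.112),"green_bottle":(.464,-.340),"tea_caddy":(.581,-.223),"red_cup":(.591,-.32),"blue_cup":(.475,-.22),"plain_cup":(.743,-.014)}
for n in ["scene","side"]:
    c=imaging.camera(n);P=cloud(c);np.save(n+"0.npy",P)
    print(n)
    for t,a in app.items():
        m=np.hypot(P[...,0]-a[0],P[...,1]-a[1])<0.04
        Z=P[m]
        zt=np.nanpercentile(Z[:,2],99); 
        top=Z[Z[:,2]>zt-0.004]
        print(t,"zmax",zt.round(4),"top cent",top.mean(0).round(4),len(top),"ext",np.ptp(top[:,:2],axis=0).round(3))
        # band
        for lo,hi in [(0.02,0.045),(0.132,0.15),(0.09,0.105)]:
            s=Z[(Z[:,2]>lo)&(Z[:,2]<hi)]
            if len(s)>20:
                # circle fit
                A=np.c_[2*s[:,:2],np.ones(len(s))];b=(s[:,:2]**2).sum(1);x=np.linalg.lstsq(A,b,rcond=None)[0]
                print("   ",lo,hi,x[:2].round(4),"r",np.sqrt(x[2]+x[:2]@x[:2]).round(4),len(s))
    # table plane
    for q in [(0.35,0.1),(0.7,0.2),(0.62,0.05)]:
        m=np.hypot(P[...,0]-q[0],P[...,1]-q[1])<0.02; print("table",q,np.nanmean(P[m][:,2]).round(4),np.nanstd(P[m][:,2]).round(4))
    im=c["pixels"]; 
    s=im[180:290,270:440] if n=="scene" else im[140:240,140:300]
    cv2.imwrite(f"pics/gt_{n}.png",cv2.resize(s,None,fx=4.5,fy=4.5,interpolation=cv2.INTER_CUBIC))
E
```

```text
scene
red_bottle zmax 0.1528 top cent [ 0.4713 -0.1062  0.1516] 35 ext [0.021 0.023]
    0.02 0.045 [ 0.4703 -0.1063] r 0.028 140
    0.132 0.15 [ 0.4701 -0.107 ] r 0.0105 41
    0.09 0.105 [ 0.4728 -0.1038] r 0.0106 60
blue_bottle zmax 0.1535 top cent [ 0.5892 -0.1015  0.1523] 35 ext [0.02 0.02]
    0.02 0.045 [ 0.5855 -0.1052] r 0.0306 54
    0.132 0.15 [ 0.5878 -0.1031] r 0.0109 46
    0.09 0.105 [ 0.5907 -0.1002] r 0.0115 76
green_bottle zmax 0.1526 top cent [ 0.4695 -0.3338  0.1514] 28 ext [0.022 0.025]
    0.02 0.045 [ 0.4693 -0.3354] r 0.0278 122
    0.132 0.15 [ 0.4689 -0.3353] r 0.0094 36
    0.09 0.105 [ 0.47   -0.3341] r 0.0116 55
tea_caddy zmax 0.1075 top cent [ 0.5787 -0.2235  0.1067] 27 ext [0.02  0.019]
    0.02 0.045 [ 0.5773 -0.2242] r 0.0271 124
    0.09 0.105 [ 0.5787 -0.2222] r 0.0083 34
red_cup zmax 0.0531 top cent [ 0.5812 -0.3367  0.051 ] 86 ext [0.043 0.044]
    0.02 0.045 [ 0.5805 -0.3373] r 0.0207 98
blue_cup zmax 0.0532 top cent [ 0.472  -0.221   0.0508] 83 ext [0.042 0.042]
    0.02 0.045 [ 0.4737 -0.2128] r 0.0155 48
plain_cup zmax 0.0491 top cent [ 0.750
[... 779 characters left out ...]
401] r 0.0106 143
    0.09 0.105 [ 0.4663 -0.3416] r 0.0126 310
tea_caddy zmax 0.1079 top cent [ 0.5747 -0.2306  0.107 ] 100 ext [0.022 0.023]
    0.02 0.045 [ 0.5756 -0.2289] r 0.0285 320
    0.09 0.105 [ 0.5755 -0.2288] r 0.0104 86
red_cup zmax 0.0538 top cent [ 0.5794 -0.3404  0.0517] 439 ext [0.045 0.038]
    0.02 0.045 [ 0.5789 -0.3419] r 0.0231 25
blue_cup zmax 0.0535 top cent [ 0.4717 -0.2258  0.0517] 463 ext [0.044 0.047]
    0.02 0.045 [ 0.4721 -0.2245] r 0.0227 259
plain_cup zmax 0.0489 top cent [ 0.7478 -0.0133  0.0473] 197 ext [0.046 0.045]
    0.02 0.045 [ 0.7483 -0.0124] r 0.0216 177
table (0.35, 0.1) -0.0003 0.001
table (0.7, 0.2) -0.0004 0.001
table (0.62, 0.05) 0.0085 0.0105
```

View pics/gt_scene.png

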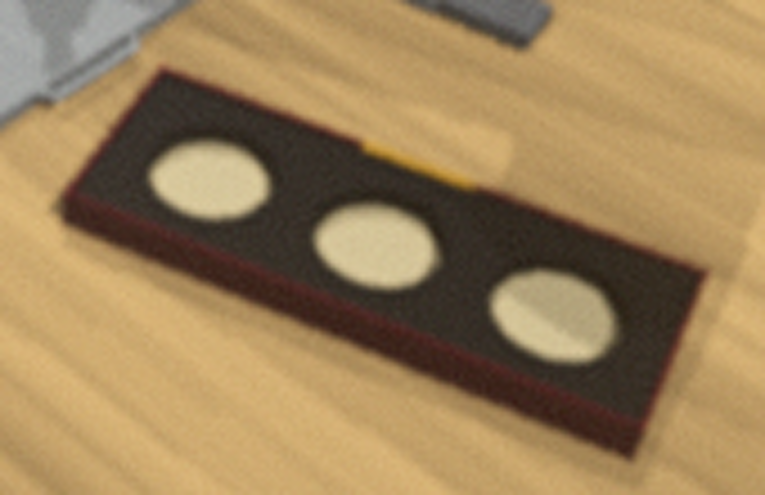

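View pics/gt_side.png

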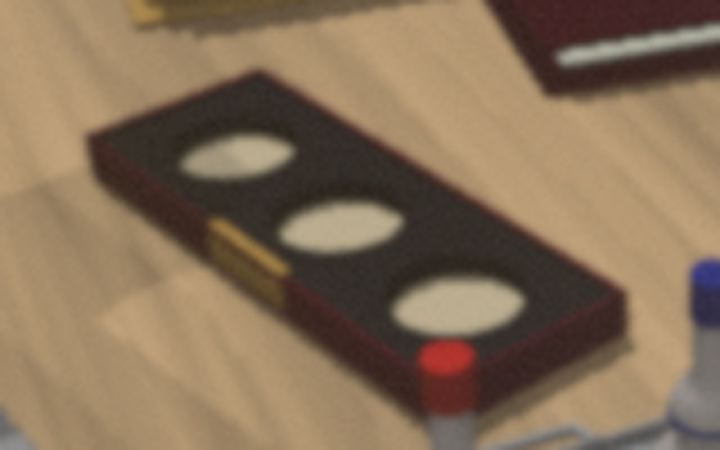

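```bash
python3 - <<'E'
from h import *
for n in ["scene","side"]:
    P=np.load(n+"0.npy")
    m=(P[...,2]>0.018)&(P[...,2]<0.034)&(np.hypot(P[...,0]-.525,P[...,1]-.205)<0.2)
    m=cv2.morphologyEx(m.astype(np.uint8),cv2.MORPH_OPEN,np.ones((3,3)))>0
    k,l,s,_=cv2.connectedComponentsWithStats(m.astype(np.uint8)); i=1+s[1:,4].argmax(); 
    q=P[l==i]; r=cv2.minAreaRect((q[:,:2]*1000).astype(np.float32)); print(n,r,len(q),np.median(q[:,2]))
    # well floors (depth below foam, inside)
    f=(P[...,2]>0.002)&(P[...,2]<0.015)&(np.hypot(P[...,0]-.525,P[...,1]-.205)<0.16)
    k,l,s,ct=cv2.connectedComponentsWithStats(f.astype(np.uint8))
    for i in range(1,k):
        if s[i,4]>60: print("  low",P[l==i].mean(0).round(4),s[i,4],ct[i].round(1), np.ptp(P[l==i],axis=0).round(3))
E
```

```text
scene ((522.27197265625, 208.51229858398438), (131.73117065429688, 340.6261901855469), 16.841764450073242) 3816 0.023515876940104374
  low [0.5451 0.103  0.0088] 386 [316.8 219. ] [0.064 0.066 0.011]
  low [0.5146 0.2047 0.0092] 434 [353.9 233.6] [0.064 0.068 0.01 ]
  low [0.5812 0.2285 0.0085] 402 [345.5 253.2] [0.087 0.282 0.013]
  low [0.4846 0.3064 0.0093] 468 [393.6 249.5] [0.065 0.07  0.01 ]
side ((521.4485473632812, 206.71163940429688), (130.40054321289062, 346.0843811035156), 17.145435333251953) 2917 0.023716778717506437
  low [0.4956 0.322  0.0099] 228 [192.  173.1] [0.069 0.056 0.008]
  low [0.4656 0.1762 0.0085] 268 [198.4 204.4] [0.085 0.279 0.013]
  low [0.5257 0.2193 0.0097] 284 [215.  188.8] [0.069 0.055 0.008]
  low [0.5565 0.1175 0.0096] 353 [241.2 206.1] [0.067 0.059 0.009]
```

```bash
cat >> h.py <<'E'
def go(xyz,yaw):
    p,r,o=pose()
    d=r.inv().apply(np.asarray(xyz)-p)*100
    tgt=R.from_euler('xyz',[-90,0,yaw],degrees=True)
    rv=(r.inv()*tgt).as_rotvec(degrees=True)
    print("from",p.round(4),o["tcp_rot"].round(2),"shift cm",d.round(2),"turn",rv.round(2),"rows",max(np.linalg.norm(d)/4.17,np.linalg.norm(rv)/7.16).round(1))
E
python3 - <<'E'
from h import *
for n in ["scene","side"]:
    P=np.load(n+"0.npy")
    m=(P[...,2]>0.08)&(P[...,2]<.4)&(P[...,0]>0.05)&(P[...,0]<0.75)&(P[...,1]>-.8)&(P[...,1]<-.0)
    q=P[m]; h,_,_=np.histogram2d(q[:,0],q[:,1],bins=[np.arange(0,.8,.05),np.arange(-.8,.05,.05)])
    z=np.zeros_like(h)
    for x,y,zz in q:
        i,j=int(x/.05),int((y+.8)/.05); 
        z[i,j]=max(z[i,j],zz)
    print(n);print((z*100).round().astype(int))
go((.525,-.2,.32),0)
E
```

```text
scene
[[ 0  0  0  0  0  0  0  0  0  0  0  0  0  0  0  0]
 [ 0  0  0  0  0  0  0  0  0  0  0  0  0  0  0  0]
 [ 0  0  0  0 29 33 34  0  0  0  0  0  0  0  0 20]
 [ 0  0  0  0 32 33 33  0  0  0  0  0  0  0  0 40]
 [19 19 19 19 19 19 19  0  0  0  0  0  0  0  0 20]
 [ 0  0  0  0  0  0 19  0  0  0  0  0  0  0  0  0]
 [ 0  0  0  0  0  0 19  0  0  0  0  0  0  0  0  0]
 [19 19 19 19 19 19 19 17  0  0  0  0  0  0  0  0]
 [ 0  0  0  0  0  0  0  0  0  0  0  0  0  0  0  0]
 [ 0  0  0  0  0  0  0  0  9 16  0  0  0 15 15  0]
 [ 0  0  0  0  0  0  0  0  0  0  0  0  0  0  0  0]
 [ 0  0  0  0  0  0  0  0  0  0  0 11  0 16 15  0]
 [ 0  0  0 18 17  0  0  0  0  0  0  8  0 10 10  0]
 [ 0  0 10 19 19  0  0  0  0  0  0  0  0  0  0  0]
 [ 0  0  0 10  0  0  0  0  0  0  0  0  0  0  0  0]]
side
[[ 0  0  0  0  0  0  0  0  0  0  0  0  0  0  0  0]
 [ 0  0  0  0  0  0  0  0  0  0  0  0  0  0  0 13]
 [ 0  0  0  0  0  0  0  0  0  0  0  0  0  0 15 27]
 [ 0  0  0  0  0  0  0  0  0  0  0  0  0  0  0 38]
 [ 0  0  0  0  0  0  0  0  0  0  0  0  0  0  0 20]
 [ 0  0  0  0  0  0  0  0  0  0  0  0  0  0  0  0]
 [ 0  0  0  0  0  0  0  0  0  0  0  0  0  0  0  0]
 [ 0  0  0  0  0  0 19  0  0  0  0  0  0  0  0  0]
 [ 0  0  0  0  0  0  0  0  0  9  0  0  0  0  0  0]
 [ 0  0  0  0  0  0  0  0 15 16  0  0  0 16 15  0]
 [ 0  0  0  0  0  0  0  0  0  0  0  8  0  0  0  0]
 [ 0  0  0  0  0  0  0  0  0  0  8 11  0 15 15  0]
 [ 0  0  0  0  0  0  0  0  0  0  0  8  0 10  0  0]
 [ 0  0  0  0  0  0  0  0  0  0  0  0  0  0  0  0]
 [ 0  0  0  0  0  0  0  0  0  0  0  0  0  0  0  0]]
from [ 0.1466 -0.5301  0.3039] [-90.     0.   -74.54] shift cm [-21.73  -1.61  45.27] turn [ -0.   -74.54  -0.  ] rows 12.0
```

Request:
arm_command --rows '[-4,-1.6,8,0,-12,0,1,-8,-1.6,16,0,-24,0,1,-12,-1.6,24,0,-36,0,1,-16,-1.6,32,0,-48,0,1,-19,-1.6,39,0,-60,0,1,-21.7,-1.6,45.3,0,-74.5,0,1,-21.7,-1.6,45.3,0,-74.5,0,1,-21.7,-1.6,45.3,0,-74.5,0,1,-21.7,-1.6,45.3,0,-74.5,0,1,-21.7,-1.6,45.3,0,-74.5,0,1,-21.7,-1.6,45.3,0,-74.5,0,1,-21.7,-1.6,45.3,0,-74.5,0,1]'

```text
time: 2.95
ee_pos: [0.5243, -0.2004, 0.3201]
tcp_rot: [-90.0, -0.0, 0.2]
wrist_force: [0.1, -1.5, -0.0]
opening: 0.0854
```

```bash
cat > look.py <<'E'
from h import *
import sys
tag=sys.argv[1]
c=imaging.camera("wrist");cv2.imwrite(f"pics/w_{tag}.png",c["pixels"]);P=cloud(c);np.save(f"w_{tag}.npy",P);np.savez(f"w_{tag}.npz",**c)
print(pose()[0].round(4),pose()[2]["time"])
app={"red_bottle":(.469,-.109),"blue_bottle":(.5875,-.105),"green_bottle":(.468,-.338),"tea_caddy":(.5765,-.226),"red_cup":(.58,-.339),"blue_cup":(.472,-.223)}
top={"red_bottle":.154,"blue_bottle":.154,"green_bottle":.154,"tea_caddy":.108,"red_cup":.052,"blue_cup":.052}
for t,a in app.items():
    m=(np.hypot(P[...,0]-a[0],P[...,1]-a[1])<0.035)&(abs(P[...,2]-top[t])<0.006)
    m=m.astype(np.uint8)
    k,l,s,ct=cv2.connectedComponentsWithStats(m)
    if k<2: print(t,"none");continue
    i=1+s[1:,4].argmax(); q=P[l==i]
    cc,r=cv2.minEnclosingCircle((q[:,:2]*1000).astype(np.float32))
    print(t,"mean",q.mean(0).round(4),"circ",np.round(cc,1),round(r,1),s[i].tolist(),"rayz",atz(c,ct[i],top[t]).round(4))
E
python3 look.py 1
```

```text
[ 0.5285 -0.1964  0.3188] 3.0
red_bottle mean [ 0.4689 -0.1104  0.153 ] circ [ 468.4 -110.7] 11.1 [185, 67, 33, 34, 864] rayz [ 0.4691 -0.1105  0.154 ]
blue_bottle mean [ 0.5863 -0.1059  0.1528] circ [ 586.8 -105.7] 11.0 [359, 60, 33, 35, 883] rayz [ 0.586 -0.106  0.154]
green_bottle mean [ 0.4645 -0.3333  0.1522] circ [ 464.4 -336.6] 10.0 [204, 353, 20, 17, 206] rayz [ 0.4649 -0.3318  0.154 ]
tea_caddy mean [ 0.5745 -0.2273  0.1065] circ [ 575.2 -228. ] 11.1 [327, 215, 24, 23, 423] rayz [ 0.5742 -0.2267  0.108 ]
red_cup mean [ 0.5774 -0.3408  0.0509] circ [ 577.6 -342.1] 23.0 [309, 286, 39, 37, 1120] rayz [ 0.5772 -0.3401  0.052 ]
blue_cup mean [ 0.4719 -0.2229  0.0513] circ [ 471.8 -223.6] 23.0 [213, 185, 43, 42, 1403] rayz [ 0.472  -0.2226  0.052 ]
```

View pics/w_1.png

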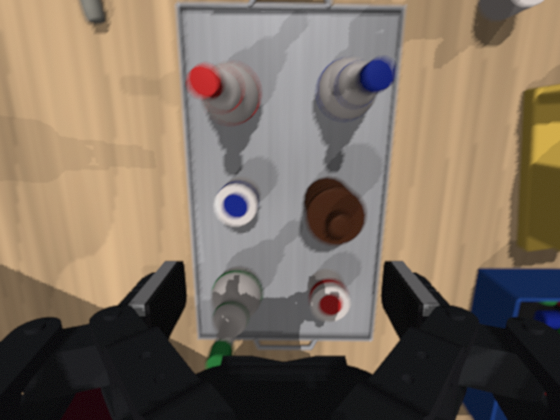

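The wrist view shows all six pieces on the tray: red cap (203,82), blue cap (376,75), blue disc (235,206), caddy knob (341,225), red disc (330,303), and the green cap at (219,355), partly hidden. These positions agree with the side view to 2 mm, but the scene camera is about 5 mm off. I'll check the noise in the pose readings before moving.

```bash
python3 - <<'E'
from h import *
for i in range(3):
    o=sensors.get_obs(); print(o["time"],o["ee_pos"].round(4),o["tcp_rot"].round(2),o["q"].round(2),o["qd"].round(1)); c=imaging.camera("wrist")
    print(c["world_from_camera"][:3,3].round(4))
go((.575,-.228,.22),0)
E
```

```text
3.0 [ 0.5285 -0.1964  0.3188] [-8.988e+01 -8.000e-02  2.300e-01] [-20.44   7.25  14.22  96.94   0.14  69.34] [-4.6 -1.6 -3.1 -0.7 -0.6 -6.7]
[ 0.529  -0.1295  0.3881]
3.05 [ 0.5264 -0.1985  0.3187] [-8.993e+01  2.000e-02  2.600e-01] [-2.069e+01  7.140e+00  1.408e+01  9.699e+01  6.000e-02  6.905e+01] [-4.4 -2.2 -2.1  1.1 -1.5 -3.9]
[ 0.5269 -0.1316  0.388 ]
3.1 [ 0.5247 -0.2001  0.319 ] [-8.997e+01  6.000e-02  2.000e-01] [-2.088e+01  7.030e+00  1.399e+01  9.703e+01  1.000e-02  6.892e+01] [-3.4 -1.8 -1.3  0.5 -0.6 -1.5]
[ 0.5254 -0.1331  0.3882]
from [ 0.5236 -0.2013  0.3194] [-8.999e+01  6.000e-02  9.000e-02] shift cm [ 5.14  9.93 -2.68] turn [-0.01  0.09 -0.06] rows 2.8
```

Request:
arm_command --rows '[1.5,2,-0.8,0,0,0,1,3.5,5,-1.9,0,0,0,1,4.6,8,-2.5,0,0,0,1,5,10,-2.8,0,0,0,1,5,11.5,-2.8,0,0,0,1,5,12,-2.8,0,0,0,1,5,12,-2.8,0,0,0,1,5,12,-2.8,0,0,0,1,5,12,-2.8,0,0,0,1]'

```text
time: 3.9
ee_pos: [0.573, -0.2308, 0.2018]
tcp_rot: [-90.1, -0.1, -0.1]
wrist_force: [-0.3, -0.1, 1.1]
opening: 0.0857
```

```bash
python3 look.py 2; python3 -c "
from h import *
go((.575,-.228,.164),0)"
```

```text
[ 0.5731 -0.2307  0.2017] 3.95
red_bottle none
blue_bottle none
green_bottle none
tea_caddy mean [ 0.5752 -0.2271  0.1066] circ [ 575.2 -228.1] 10.9 [266, 223, 41, 39, 1198] rayz [ 0.5752 -0.2265  0.108 ]
red_cup mean [ 0.5775 -0.3338  0.0509] circ [ 578.  -340.8] 22.7 [261, 324, 57, 37, 1614] rayz [ 0.5775 -0.3329  0.052 ]
blue_cup mean [ 0.4728 -0.2229  0.0513] circ [ 471.9 -224.1] 23.3 [104, 175, 68, 65, 3380] rayz [ 0.4731 -0.2226  0.052 ]
from [ 0.5731 -0.2307  0.2017] [-9.006e+01 -1.300e-01 -6.000e-02] shift cm [0.18 3.77 0.27] turn [ 0.06 -0.06  0.13] rows 0.9
```

View pics/w_2.png

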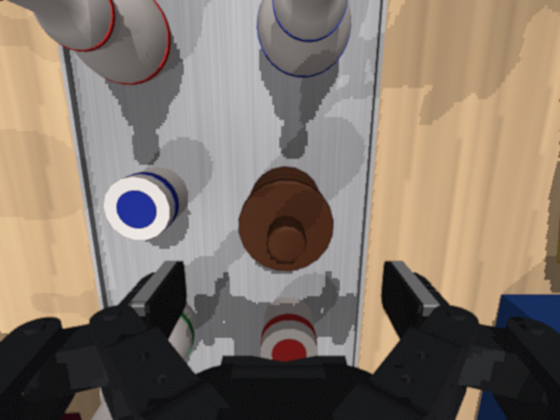

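The wrist view has the caddy knob at (286,242), centred between the fingers. I'll lower and grip it.

Request:
arm_command --rows '[0.1,1,0.1,0,0,0,1,0.2,2,0.3,0,0,0,1,0.2,3,0.3,0,0,0,1,0.2,3.7,0.3,0,0,0,1,0.2,3.7,0.3,0,0,0,1,0.2,3.7,0.3,0,0,0,-1,0.2,3.7,0.3,0,0,0,-1,0.2,3.7,0.3,0,0,0,-1,0.2,3.7,0.3,0,0,0,-1,0.2,3.7,0.3,0,0,0,-1,0.2,3.7,0.3,0,0,0,-1,0.2,3.7,0.3,0,0,0,-1]' --force 50

```text
time: 4.95
ee_pos: [0.5751, -0.2273, 0.1634]
tcp_rot: [-90.0, -0.0, -0.0]
wrist_force: [-1.1, 1.6, 3.4]
opening: 0.0202
```

Request:
arm_command --rows '[0,0,0,0,0,0,-1,0,0,0,0,0,0,-1,0,-0.5,0,0,0,0,-1,0,-1.5,0,0,0,0,-1,0,-3,0,0,0,0,-1,0,-4.5,0,0,0,0,-1,0,-6,0,0,0,0,-1,0,-6.5,0,0,0,0,-1,0,-6.5,0,0,0,0,-1]'

```text
time: 5.7
ee_pos: [0.5755, -0.2274, 0.2295]
tcp_rot: [-90.0, -0.1, -0.0]
wrist_force: [-0.5, -0.6, -3.0]
opening: 0.02
```

```bash
python3 -c "
from h import *
c=imaging.camera('wrist');cv2.imwrite('pics/w_3.png',c['pixels']);c=imaging.camera('side');cv2.imwrite('pics/s_3.png',c['pixels'])
go((.522,.2075,.345),0)"
```

```text
from [ 0.5749 -0.2272  0.2272] [-8.999e+01  3.000e-02 -4.000e-02] shift cm [ -5.33 -11.76  43.47] turn [-0.01 -0.04 -0.03] rows 10.9
```

View pics/w_3.png

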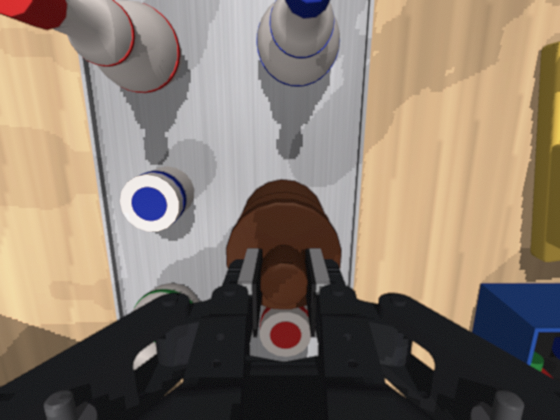

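View pics/s_3.png

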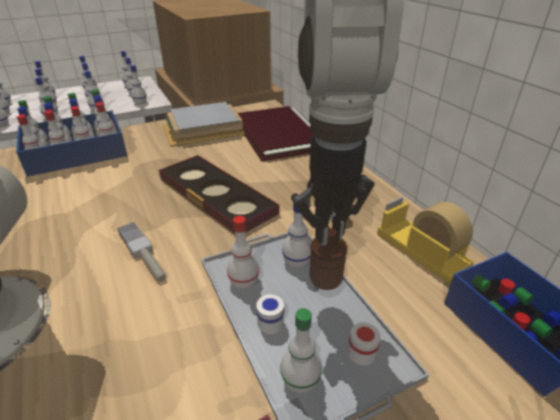

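Request:
arm_command --rows '[0,-2,0,0,0,0,-1,0,-5,0.5,0,0,0,-1,-0.1,-8,2,0,0,0,-1,-0.4,-10.5,4.5,0,0,0,-1,-0.8,-12,7.5,0,0,0,-1,-1.2,-12,11,0,0,0,-1,-1.6,-12,14.5,0,0,0,-1,-2,-12,18,0,0,0,-1,-2.5,-12,21.5,0,0,0,-1,-3,-12,25,0,0,0,-1,-3.5,-12,28.5,0,0,0,-1,-4,-12,32,0,0,0,-1]'

```text
time: 6.8
ee_pos: [0.5345, 0.0943, 0.3467]
tcp_rot: [-90.0, 0.1, -0.0]
wrist_force: [-0.1, -0.2, -2.9]
opening: 0.0197
```

Request:
arm_command --rows '[-0.4,0,3.3,0,0,0,-1,-0.8,0,6,0,0,0,-1,-1.1,0,8,0,0,0,-1,-1.3,0,9.3,0,0,0,-1,-1.3,0,10,0,0,0,-1,-1.3,0,10,0,0,0,-1,-1.3,0,10,0,0,0,-1]'

```text
time: 7.38
ee_pos: [0.5225, 0.1922, 0.3474]
tcp_rot: [-90.0, 0.0, -0.0]
wrist_force: [-0.1, -0.4, -2.0]
opening: 0.0202
```

```bash
python3 -c "
from h import *
c=imaging.camera('wrist');cv2.imwrite('pics/w_4.png',c['pixels']);np.save('w_4.npy',cloud(c));np.savez('w_4.npz',**c)
go((.522,.2075,.25),0)"
```

```text
from [0.5225 0.1919 0.3476] [-9.003e+01  2.000e-02 -9.000e-02] shift cm [-0.05  9.76  1.57] turn [ 0.03 -0.09 -0.02] rows 2.4
```

View pics/w_4.png

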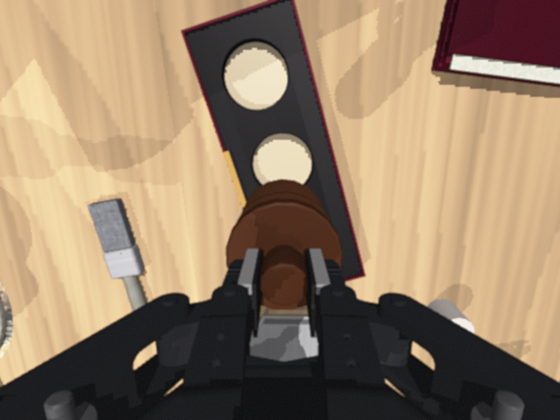

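```bash
cat > wells.py <<'E'
from h import *
import sys
def fit(P,cen):
    foam=((P[...,2]>0.0205)&(P[...,2]<0.031)).astype(np.uint8)
    ring=(cv2.dilate(1-foam,np.ones((3,3)))>0)&(foam>0)
    d=np.hypot(P[...,0]-cen[0],P[...,1]-cen[1])
    s=P[ring&(d<0.046)&(d>0.028)]
    if len(s)<15: return None
    from scipy.optimize import least_squares
    r=least_squares(lambda x:np.hypot(s[:,0]-x[0],s[:,1]-x[1])-0.0375,cen,loss='soft_l1',f_scale=0.001)
    ang=np.degrees(np.arctan2(s[:,1]-r.x[1],s[:,0]-r.x[0])); 
    return r.x.round(4),len(s),np.sqrt(np.mean(r.fun**2)).round(4),np.histogram(ang,8,(-180,180))[0].tolist()
if __name__=="__main__":
  for f in sys.argv[1:]:
    P=np.load(f)
    for nm,cen in dict(L=(.491,.308),M=(.522,.2075),R=(.5525,.107)).items():
        print(f,nm,fit(P,cen))
E
python3 wells.py w_4.npy side0.npy scene0.npy
```

```text
w_4.npy L (array([0.4908, 0.3071]), 366, np.float64(0.0026), [46, 34, 34, 42, 51, 66, 50, 43])
w_4.npy M (array([0.5206, 0.2065]), 241, np.float64(0.0026), [45, 0, 0, 37, 41, 33, 40, 45])
w_4.npy R (array([0.5564, 0.1086]), 52, np.float64(0.002), [0, 0, 0, 8, 29, 15, 0, 0])
side0.npy L (array([0.4917, 0.3051]), 88, np.float64(0.0021), [10, 11, 12, 7, 10, 16, 13, 9])
side0.npy M (array([0.5217, 0.2042]), 95, np.float64(0.0018), [13, 11, 14, 8, 12, 14, 16, 7])
side0.npy R (array([0.5514, 0.1037]), 114, np.float64(0.0022), [13, 21, 15, 8, 14, 20, 13, 10])
scene0.npy L (array([0.4928, 0.3094]), 138, np.float64(0.0025), [24, 16, 13, 17, 17, 15, 21, 15])
scene0.npy M (array([0.5231, 0.2089]), 145, np.float64(0.0035), [22, 22, 23, 15, 18, 14, 15, 16])
scene0.npy R (array([0.5536, 0.1093]), 134, np.float64(0.0036), [21, 17, 17, 13, 17, 24, 10, 15])
```

Request:
arm_command --rows '[0,1,0.5,0,0,0,-1,-0.1,2.5,1,0,0,0,-1,-0.2,4.5,1.4,0,0,0,-1,-0.2,7,1.4,0,0,0,-1,-0.2,9.5,1.4,0,0,0,-1,-0.2,12,1.4,0,0,0,-1,-0.2,14,1.4,0,0,0,-1,-0.2,15.5,1.4,0,0,0,-1,-0.2,16.5,1.4,0,0,0,-1,-0.2,17,1.4,0,0,0,-1,-0.2,17.2,1.4,0,0,0,-1,-0.2,17.2,1.4,0,0,0,-1]'

```text
time: 8.43
ee_pos: [0.5204, 0.2066, 0.1761]
tcp_rot: [-90.0, -0.0, -0.1]
wrist_force: [-0.1, -1.1, -2.0]
opening: 0.0198
```

```bash
python3 -c "
from h import *
c=imaging.camera('wrist');cv2.imwrite('pics/w_5.png',c['pixels']);np.save('w_5.npy',cloud(c))
c=imaging.camera('scene');cv2.imwrite('pics/s_5.png',cv2.resize(c['pixels'][150:290,260:450],None,fx=4,fy=4))
go((.521,.206,.1685),0)"
```

```text
from [0.5207 0.2068 0.1769] [-8.997e+01 -8.000e-02 -5.000e-02] shift cm [ 0.03  0.84 -0.08] turn [-0.03 -0.05  0.08] rows 0.2
```

View pics/w_5.png

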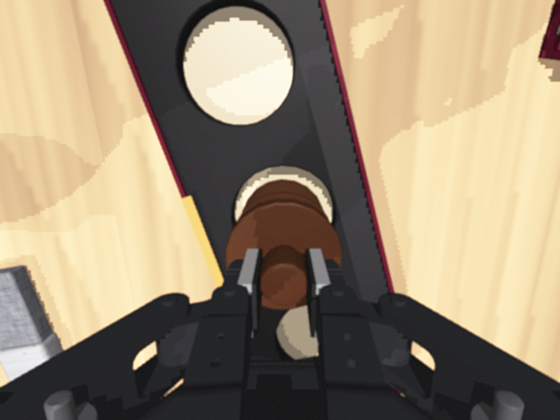

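View pics/s_5.png

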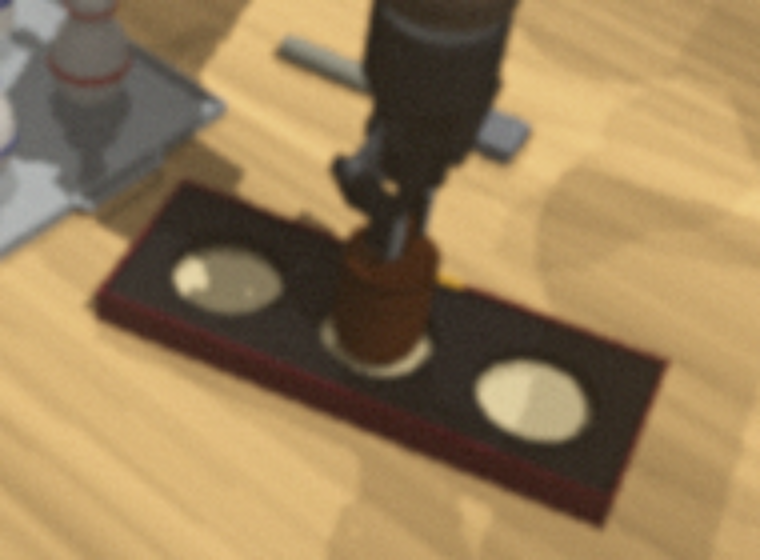

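The caddy hangs inside the middle well at (283,215) in the wrist view. I'll lower it gently.

Request:
arm_command --rows '[0,0.2,-0.1,0,0,0,-1,0,0.4,-0.1,0,0,0,-1,0,0.6,-0.1,0,0,0,-1,0,0.7,-0.1,0,0,0,-1,0,0.8,-0.1,0,0,0,-1,0,0.8,-0.1,0,0,0,-1,0,0.8,-0.1,0,0,0,-1]'

```text
time: 9.12
ee_pos: [0.5203, 0.2058, 0.1685]
tcp_rot: [-90.0, -0.0, -0.0]
wrist_force: [-2.3, -0.5, 3.9]
opening: 0.0202
```

```bash
python3 wells.py w_5.npy
```

```text
w_5.npy L (array([0.4905, 0.3064]), 595, np.float64(0.0018), [88, 82, 67, 60, 65, 57, 61, 115])
w_5.npy M (array([0.5213, 0.2062]), 377, np.float64(0.0033), [33, 0, 0, 35, 69, 78, 92, 70])
w_5.npy R (array([0.5512, 0.1078]), 128, np.float64(0.0038), [56, 0, 0, 0, 0, 16, 0, 56])
```

Request:
arm_command --rows '[0,0,0,0,0,0,0,0,0,0,0,0,0,0,0,0,0,0,0,0,0.5,0,0,0,0,0,0,1,0,0,0,0,0,0,1,0,-1,0,0,0,0,1,0,-3,0,0,0,0,1,0,-6,0,0,0,0,1,0,-9.5,0,0,0,0,1,0,-12,0,0,0,0,1,0,-13,0,0,0,0,1,0,-13,0,0,0,0,1]'

```text
time: 10.12
ee_pos: [0.5209, 0.206, 0.3013]
tcp_rot: [-89.9, -0.3, -0.0]
wrist_force: [0.5, 0.7, 0.3]
opening: 0.0855
```

```bash
python3 -c "
from h import *
c=imaging.camera('wrist');cv2.imwrite('pics/w_6.png',c['pixels']);P=cloud(c);np.save('w_6.npy',P)
c=imaging.camera('scene');cv2.imwrite('pics/s_6.png',cv2.resize(c['pixels'][150:290,260:450],None,fx=4,fy=4))
m=(abs(P[...,2]-.112)<.006)&(np.hypot(P[...,0]-.521,P[...,1]-.206)<.03);print('knob',P[m].mean(0),m.sum())
go((.469,-.1105,.26),0)"; python3 wells.py w_6.npy
```

```text
knob [0.52040991 0.20592324 0.11154501] 531
from [0.5203 0.2058 0.2973] [-9.001e+01  2.000e-02 -4.000e-02] shift cm [ -5.11   3.73 -31.63] turn [ 0.01 -0.04 -0.02] rows 7.7
w_6.npy L (array([0.4908, 0.3068]), 409, np.float64(0.0027), [40, 37, 59, 46, 63, 41, 67, 56])
w_6.npy M (array([0.5209, 0.2068]), 277, np.float64(0.0034), [34, 0, 1, 34, 42, 73, 50, 43])
w_6.npy R (array([0.5511, 0.1063]), 291, np.float64(0.0018), [30, 31, 45, 45, 29, 33, 40, 38])
```

View pics/w_6.png

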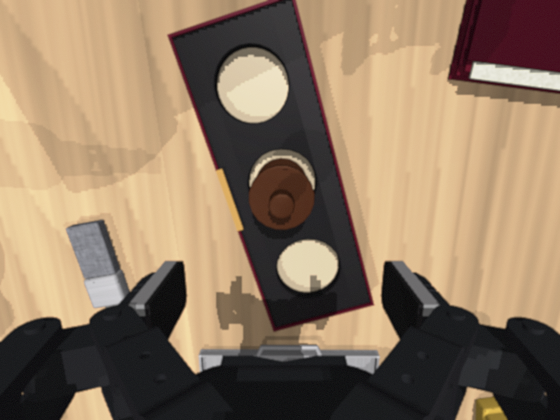

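The caddy stands in the middle well, its knob at (283,205) within 1 mm of the well centre. The red bottle is next.

Request:
arm_command --rows '[-0.3,0,-2,0,0,0,1,-0.8,0.3,-5,0,0,0,1,-1.5,0.8,-9,0,0,0,1,-2.2,1.4,-13,0,0,0,1,-2.8,2,-17,0,0,0,1,-3.5,2.5,-21,0,0,0,1,-4.1,3,-25,0,0,0,1,-4.6,3.5,-28,0,0,0,1,-4.9,4,-30,0,0,0,1,-5.1,4.5,-31.2,0,0,0,1,-5.1,5,-31.6,0,0,0,1,-5.1,5,-31.6,0,0,0,1]'

```text
time: 11.22
ee_pos: [0.4683, -0.1107, 0.2453]
tcp_rot: [-90.0, 0.2, -0.1]
wrist_force: [0.2, 0.4, 0.1]
opening: 0.0853
```

```bash
python3 look.py 7; python3 -c "
from h import *
go((.469,-.1105,.197),0)"
```

```text
[ 0.4686 -0.11    0.2462] 11.2667
red_bottle mean [ 0.4684 -0.1091  0.1528] circ [ 468.2 -110.3] 11.2 [263, 228, 41, 41, 1275] rayz [ 0.4684 -0.1086  0.154 ]
blue_bottle mean [ 0.5855 -0.1048  0.1524] circ [ 586.9 -105.3] 11.6 [483, 219, 47, 41, 1434] rayz [ 0.5844 -0.1041  0.154 ]
green_bottle none
tea_caddy none
red_cup none
blue_cup mean [ 0.4716 -0.2219  0.051 ] circ [ 472.  -224.2] 23.8 [263, 297, 50, 47, 1777] rayz [ 0.4716 -0.2211  0.052 ]
from [ 0.4686 -0.11    0.2462] [-8.996e+01  1.500e-01 -8.000e-02] shift cm [ 0.06  4.92 -0.05] turn [-0.04 -0.08 -0.15] rows 1.2
```

View pics/w_7.png

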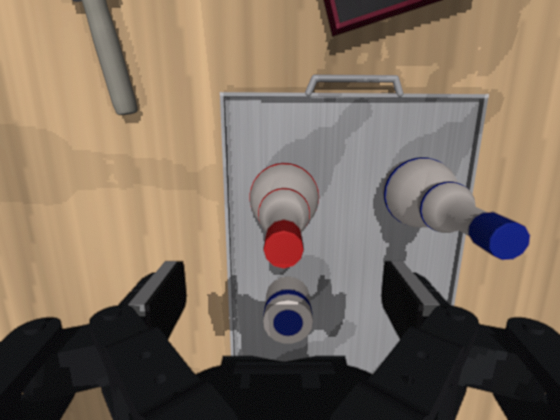

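The red cap at (283,245) is centred between the fingers. I'll lower 4.8 cm and grip.

Request:
arm_command --rows '[0,1,0,0,0,0,1,0,2.2,0,0,0,0,1,0,3.5,0,0,0,0,1,0,4.4,0,0,0,0,1,0,4.8,0,0,0,0,1,0,4.8,0,0,0,0,1,0,4.8,0,0,0,0,-1,0,4.8,0,0,0,0,-1,0,4.8,0,0,0,0,-1,0,4.8,0,0,0,0,-1,0,4.8,0,0,0,0,-1,0,4.8,0,0,0,0,-1]' --force 60

```text
time: 12.27
ee_pos: [0.4691, -0.1103, 0.2004]
tcp_rot: [-90.0, -0.0, -0.0]
wrist_force: [0.1, -0.0, 2.5]
opening: 0.02
```

Request:
arm_command --rows '[0,0,0,0,0,0,-1,0,0,0,0,0,0,-1,0,0,0,0,0,0,-1,0,-0.5,0,0,0,0,-1,0,-1.5,0,0,0,0,-1,0,-3,0,0,0,0,-1,0,-3,0,0,0,0,-1]'

```text
time: 12.85
ee_pos: [0.4698, -0.1104, 0.2326]
tcp_rot: [-90.0, -0.2, -0.0]
wrist_force: [0.8, 0.1, -1.4]
opening: 0.0198
```

```bash
python3 -c "
from h import *
c=imaging.camera('wrist');cv2.imwrite('pics/w_8.png',c['pixels']);c=imaging.camera('side');cv2.imwrite('pics/s_8.png',c['pixels'])
go((.4908,.3068,.335),0)"
```

```text
from [ 0.4694 -0.1103  0.2302] [-9.001e+01 -6.000e-02 -4.000e-02] shift cm [  2.12 -10.48  41.7 ] turn [ 0.01 -0.04  0.06] rows 10.3
```

View pics/s_8.png

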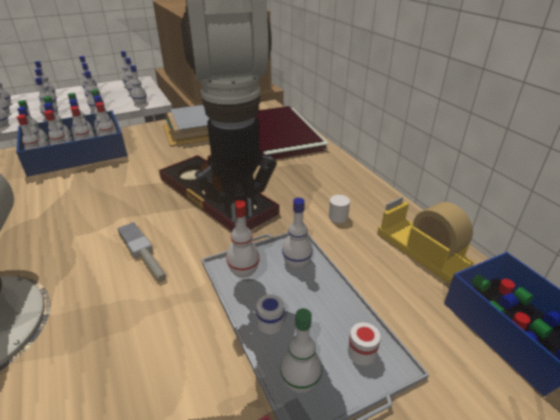

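Request:
arm_command --rows '[0,-1.5,0.5,0,0,0,-1,0,-3.5,2,0,0,0,-1,0.1,-6,4.5,0,0,0,-1,0.2,-8.5,7.5,0,0,0,-1,0.4,-10,11,0,0,0,-1,0.6,-10.5,14.5,0,0,0,-1,0.8,-10.5,18,0,0,0,-1,1,-10.5,21.5,0,0,0,-1,1.2,-10.5,25,0,0,0,-1,1.4,-10.5,28.5,0,0,0,-1,1.6,-10.5,31.7,0,0,0,-1,1.8,-10.5,34.7,0,0,0,-1]'

```text
time: 13.95
ee_pos: [0.487, 0.2388, 0.3338]
tcp_rot: [-90.0, 0.1, -0.0]
wrist_force: [0.4, -0.5, -2.0]
opening: 0.0201
```

Request:
arm_command --rows '[0.1,0,2.5,0,0,0,-1,0.2,0,4.5,0,0,0,-1,0.3,0,6,0,0,0,-1,0.3,0.5,6.8,0,0,0,-1,0.3,2,7,0,0,0,-1,0.3,3.5,7,0,0,0,-1,0.3,5,7,0,0,0,-1,0.3,6,7,0,0,0,-1,0.3,6.5,7,0,0,0,-1,0.3,6.5,7,0,0,0,-1,0.3,6.5,7,0,0,0,-1]'

```text
time: 14.87
ee_pos: [0.4904, 0.3065, 0.2702]
tcp_rot: [-90.0, -0.0, -0.1]
wrist_force: [0.5, -0.6, -2.5]
opening: 0.0201
```

```bash
python3 -c "
from h import *
c=imaging.camera('wrist');cv2.imwrite('pics/w_9.png',c['pixels']);P=cloud(c);np.save('w_9.npy',P)
c=imaging.camera('scene');cv2.imwrite('pics/s_9.png',cv2.resize(c['pixels'][130:290,260:450],None,fx=3.5,fy=3.5))
go((.4908,.3068,.204),0)"; python3 wells.py w_9.npy
```

```text
from [0.4906 0.3067 0.2709] [-8.996e+01 -7.000e-02 -6.000e-02] shift cm [0.01 6.69 0.  ] turn [-0.04 -0.06  0.07] rows 1.6
w_9.npy L (array([0.4904, 0.3069]), 242, np.float64(0.0027), [31, 0, 0, 25, 45, 44, 43, 54])
w_9.npy M (array([0.521 , 0.2074]), 107, np.float64(0.0029), [0, 0, 0, 17, 44, 42, 4, 0])
w_9.npy R (array([0.5496, 0.106 ]), 35, np.float64(0.0025), [0, 0, 0, 0, 0, 0, 0, 35])
```

View pics/w_9.png

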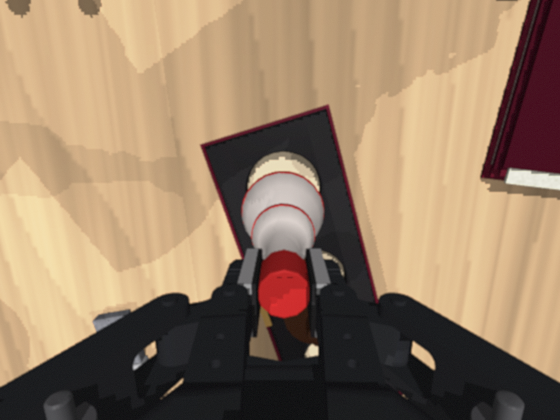

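View pics/s_9.png

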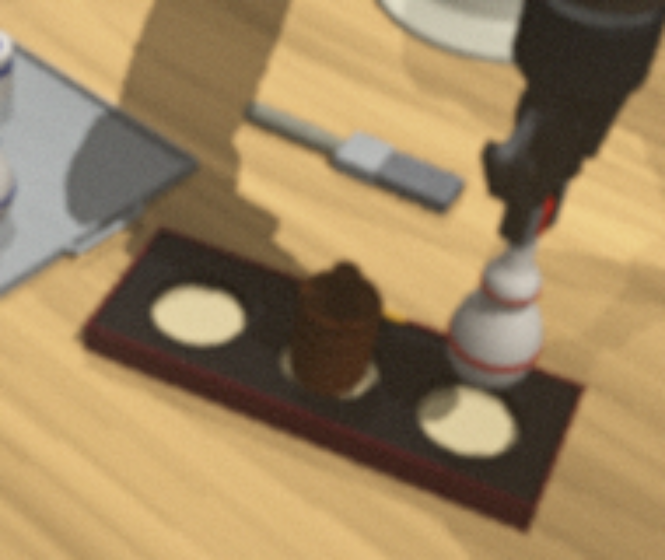

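The red bottle hangs upright over the left well, with the cap at (284,285). I'll lower it.

Request:
arm_command --rows '[0,0.8,0,0,0,0,-1,0,2,0,0,0,0,-1,0,3.3,0,0,0,0,-1,0,4.5,0,0,0,0,-1,0,5.4,0,0,0,0,-1,0,5.9,0,0,0,0,-1,0,6.1,0,0,0,0,-1,0,6.3,0,0,0,0,-1,0,6.4,0,0,0,0,-1,0,6.5,0,0,0,0,-1,0,6.5,0,0,0,0,-1,0,6.5,0,0,0,0,-1]'

```text
time: 15.97
ee_pos: [0.4906, 0.3069, 0.2054]
tcp_rot: [-90.0, -0.0, -0.0]
wrist_force: [-0.1, 0.1, -0.5]
opening: 0.0202
```

Request:
arm_command --rows '[0,0.1,0,0,0,0,-1,0,0.15,0,0,0,0,-1,0,0.15,0,0,0,0,-1,0,0.15,0,0,0,0,-1]'

```text
time: 16.3
ee_pos: [0.4906, 0.3071, 0.2053]
tcp_rot: [-89.9, -0.1, -0.0]
wrist_force: [-1.8, 0.1, 9.2]
opening: 0.0202
```

Contact made (the force rose to 9 N). I'll release and retreat upward.

Request:
arm_command --rows '[0,0,0,0,0,0,-0.3,0,0,0,0,0,0,0,0,0,0,0,0,0,0.5,0,0,0,0,0,0,1,0,0,0,0,0,0,1,0,0,0,0,0,0,1,0,-1,0,0,0,0,1,0,-3,0,0,0,0,1,0,-6,0,0,0,0,1,0,-8.5,0,0,0,0,1,0,-9.5,0,0,0,0,1,0,-9.5,0,0,0,0,1]'

```text
time: 17.3
ee_pos: [0.4909, 0.3071, 0.3016]
tcp_rot: [-89.9, -0.2, -0.0]
wrist_force: [0.8, 0.5, 0.3]
opening: 0.0852
```

```bash
python3 -c "
from h import *
c=imaging.camera('wrist');cv2.imwrite('pics/w_10.png',c['pixels']);P=cloud(c);np.save('w_10.npy',P)
m=(abs(P[...,2]-.159)<.006)&(np.hypot(P[...,0]-.4906,P[...,1]-.307)<.03);q=P[m];print('cap',q.mean(0),m.sum(),cv2.minEnclosingCircle((q[:,:2]*1000).astype(np.float32)))
go((.5865,-.106,.25),0)"; python3 wells.py w_10.npy
```

```text
cap [0.49039491 0.30808204 0.15784979] 777 ((490.4326171875, 307.3708801269531), 10.950328826904297)
from [0.4907 0.307  0.2993] [-8.994e+01 -1.000e-01 -4.000e-02] shift cm [  9.6   4.9 -41.3] turn [-0.06 -0.04  0.1 ] rows 10.2
w_10.npy L (array([0.4906, 0.307 ]), 267, np.float64(0.0017), [35, 22, 24, 34, 41, 41, 35, 35])
w_10.npy M (array([0.5214, 0.2065]), 255, np.float64(0.0041), [35, 0, 0, 25, 43, 42, 39, 71])
w_10.npy R (array([0.5511, 0.1072]), 207, np.float64(0.0033), [24, 0, 16, 37, 44, 43, 0, 43])
```

View pics/w_10.png

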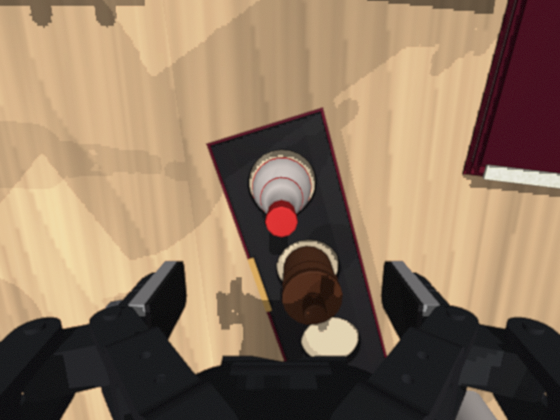

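The red bottle is centred in the left well, its cap at (282,219). Now the blue bottle.

Request:
arm_command --rows '[0.4,0,-2,0,0,0,1,1.1,0,-5,0,0,0,1,2,0,-8.8,0,0,0,1,2.9,0,-12.6,0,0,0,1,3.8,0,-16.4,0,0,0,1,4.7,0,-20.2,0,0,0,1,5.6,0.5,-24,0,0,0,1,6.5,1.5,-27.8,0,0,0,1,7.4,2.5,-31.6,0,0,0,1,8.2,3.5,-35,0,0,0,1,8.9,4.5,-38,0,0,0,1,9.4,5,-40,0,0,0,1]'

```text
time: 18.35
ee_pos: [0.5835, -0.0961, 0.2447]
tcp_rot: [-90.0, 0.2, -0.1]
wrist_force: [-0.7, 0.3, 0.6]
opening: 0.0855
```

Request:
arm_command --rows '[0.2,0.2,-1,0,0,0,1,0.2,0.4,-1.3,0,0,0,1,0.2,0.4,-1.3,0,0,0,1,0.2,0.4,-1.3,0,0,0,1]'

```text
time: 18.68
ee_pos: [0.5859, -0.1053, 0.2442]
tcp_rot: [-90.0, 0.0, -0.0]
wrist_force: [0.3, -0.3, 0.8]
opening: 0.0852
```

```bash
python3 look.py 11; python3 -c "
from h import *
go((.5865,-.106,.198),0)"
```

```text
[ 0.586  -0.1051  0.2446] 18.7333
red_bottle none
blue_bottle mean [ 0.5871 -0.1046  0.1528] circ [ 587.1 -105.5] 11.1 [265, 230, 41, 41, 1280] rayz [ 0.5871 -0.104   0.154 ]
green_bottle none
tea_caddy none
red_cup none
blue_cup mean [ 0.4884 -0.2281  0.0508] circ [ 487.7 -228.4] 15.6 [169, 315, 17, 31, 285] rayz [ 0.4889 -0.2272  0.052 ]
from [ 0.586  -0.1051  0.2446] [-8.999e+01 -2.000e-02  3.000e-02] shift cm [ 0.05  4.66 -0.09] turn [-0.01  0.03  0.02] rows 1.1
```

View pics/w_11.png

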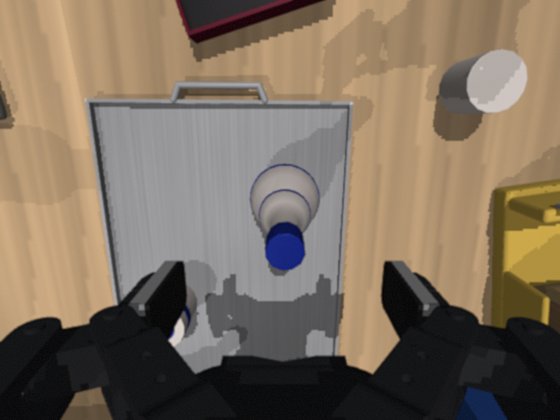

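The blue cap at (285,250) is centred between the fingers. I'll lower and grip.

Request:
arm_command --rows '[0.1,1,0,0,0,0,1,0.1,2.2,0,0,0,0,1,0.1,3.4,0,0,0,0,1,0.1,4.2,0,0,0,0,1,0.1,4.6,0,0,0,0,1,0.1,4.6,0,0,0,0,1,0.1,4.6,0,0,0,0,-1,0.1,4.6,0,0,0,0,-1,0.1,4.6,0,0,0,0,-1,0.1,4.6,0,0,0,0,-1,0.1,4.6,0,0,0,0,-1,0.1,4.6,0,0,0,0,-1]'

```text
time: 19.73
ee_pos: [0.5872, -0.1063, 0.1989]
tcp_rot: [-90.0, -0.0, -0.0]
wrist_force: [-0.9, 0.1, 3.1]
opening: 0.0202
```

Request:
arm_command --rows '[0,0,0,0,0,0,-1,0,0,0,0,0,0,-1,0,0,0,0,0,0,-1,0,-0.5,0,0,0,0,-1,0,-1.5,0,0,0,0,-1,0,-3,0,0,0,0,-1,0,-4,0,0,0,0,-1,0,-4.5,0,0,0,0,-1,0,-4.5,0,0,0,0,-1]'

```text
time: 20.48
ee_pos: [0.5875, -0.1064, 0.2448]
tcp_rot: [-90.0, -0.1, -0.0]
wrist_force: [-0.3, 0.0, -3.9]
opening: 0.0201
```

```bash
python3 -c "
from h import *
c=imaging.camera('wrist');cv2.imwrite('pics/w_12.png',c['pixels'])
go((.5511,.1067,.27),0)"
```

```text
from [ 0.5873 -0.1063  0.2438] [-9.001e+01 -5.000e-02 -4.000e-02] shift cm [-3.64 -2.63 21.3 ] turn [ 0.01 -0.04  0.05] rows 5.2
```

View pics/w_12.png

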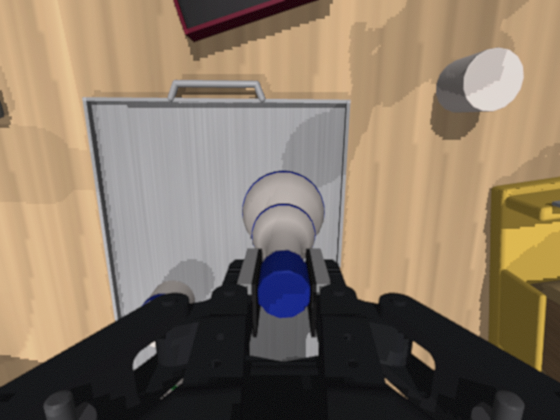

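Request:
arm_command --rows '[-0.2,-0.5,0.8,0,0,0,-1,-0.5,-1.2,2.5,0,0,0,-1,-0.9,-2,5,0,0,0,-1,-1.4,-2.5,8,0,0,0,-1,-1.9,-2.6,11,0,0,0,-1,-2.4,-2.6,14,0,0,0,-1,-2.9,-2.6,17,0,0,0,-1,-3.3,-2.6,19.3,0,0,0,-1,-3.5,-2.6,20.7,0,0,0,-1,-3.6,-2.6,21.3,0,0,0,-1,-3.6,-2.6,21.3,0,0,0,-1,-3.6,-2.6,21.3,0,0,0,-1]'

```text
time: 21.53
ee_pos: [0.5511, 0.1066, 0.2691]
tcp_rot: [-90.0, 0.0, -0.0]
wrist_force: [-0.3, -0.5, -4.4]
opening: 0.0203
```

```bash
python3 -c "
from h import *
c=imaging.camera('wrist');cv2.imwrite('pics/w_13.png',c['pixels']);np.save('w_13.npy',cloud(c))
go((.5511,.1067,.204),0)"; python3 wells.py w_13.npy
```

```text
from [0.5512 0.1061 0.2692] [-9.002e+01  2.000e-02 -6.000e-02] shift cm [-0.01  6.52  0.06] turn [ 0.02 -0.06 -0.02] rows 1.6
w_13.npy L (array([0.4889, 0.3061]), 49, np.float64(0.0026), [0, 21, 28, 0, 0, 0, 0, 0])
w_13.npy M (array([0.5201, 0.2072]), 388, np.float64(0.0037), [51, 42, 63, 68, 64, 58, 38, 4])
w_13.npy R (array([0.5512, 0.1061]), 256, np.float64(0.0034), [21, 0, 0, 37, 37, 45, 64, 52])
```

View pics/w_13.png

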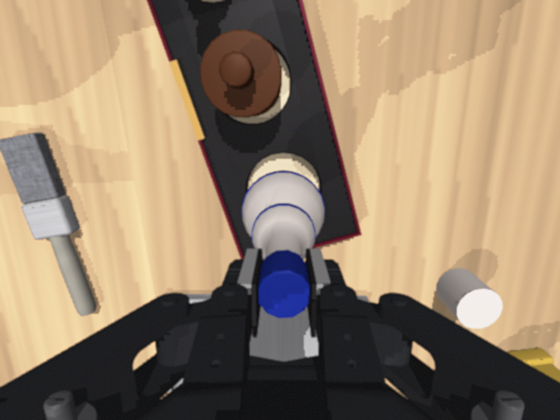

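The blue bottle is over the right well, with the cap at (284,285). I'll lower it.

Request:
arm_command --rows '[0,0.8,0,0,0,0,-1,0,2,0,0,0,0,-1,0,3.3,0,0,0,0,-1,0,4.5,0,0,0,0,-1,0,5.3,0,0,0,0,-1,0,5.7,0,0,0,0,-1,0,5.9,0,0,0,0,-1,0,6.1,0,0,0,0,-1,0,6.3,0,0,0,0,-1,0,6.4,0,0,0,0,-1,0,6.4,0,0,0,0,-1,0,6.4,0,0,0,0,-1]'

```text
time: 22.58
ee_pos: [0.5513, 0.1068, 0.2056]
tcp_rot: [-90.0, -0.0, -0.0]
wrist_force: [0.5, -0.3, -2.1]
opening: 0.0202
```

Request:
arm_command --rows '[0,0.1,0,0,0,0,-1,0,0.2,0,0,0,0,-1,0,0.2,0,0,0,0,-1,0,0.2,0,0,0,0,-1]'

```text
time: 22.92
ee_pos: [0.5514, 0.1068, 0.2039]
tcp_rot: [-90.0, -0.0, -0.0]
wrist_force: [-0.1, 0.2, 2.7]
opening: 0.0201
```

Request:
arm_command --rows '[0,0,0,0,0,0,-0.3,0,0,0,0,0,0,0,0,0,0,0,0,0,0.5,0,0,0,0,0,0,1,0,0,0,0,0,0,1,0,0,0,0,0,0,1,0,-1,0,0,0,0,1,0,-3,0,0,0,0,1,0,-6,0,0,0,0,1,0,-8.5,0,0,0,0,1,0,-9.5,0,0,0,0,1,0,-9.5,0,0,0,0,1]'

```text
time: 23.92
ee_pos: [0.5519, 0.1069, 0.3016]
tcp_rot: [-89.9, -0.3, -0.0]
wrist_force: [0.5, 0.9, 0.5]
opening: 0.0854
```

```bash
python3 -c "
from h import *
c=imaging.camera('wrist');cv2.imwrite('pics/w_14.png',c['pixels']);P=cloud(c);np.save('w_14.npy',P)
m=(abs(P[...,2]-.159)<.006)&(np.hypot(P[...,0]-.5512,P[...,1]-.107)<.03);q=P[m];print('cap',q.mean(0),m.sum(),cv2.minEnclosingCircle((q[:,:2]*1000).astype(np.float32)))
go((.5775,-.341,.25),0);go((.472,-.2235,.25),0)"; python3 wells.py w_14.npy
```

```text
cap [0.55144485 0.10847312 0.15783061] 775 ((551.5082397460938, 107.79869842529297), 10.842632293701172)
from [0.5516 0.1068 0.2993] [-8.998e+01 -1.200e-01 -4.000e-02] shift cm [  2.61   4.92 -44.78] turn [-0.02 -0.04  0.12] rows 10.8
from [0.5516 0.1068 0.2993] [-8.998e+01 -1.200e-01 -4.000e-02] shift cm [ -7.95   4.9  -33.04] turn [-0.02 -0.04  0.12] rows 8.2
w_14.npy L (array([0.4907, 0.307 ]), 141, np.float64(0.0043), [3, 55, 80, 3, 0, 0, 0, 0])
w_14.npy M (array([0.518, 0.209]), 385, np.float64(0.003), [43, 40, 44, 56, 51, 73, 41, 37])
w_14.npy R (array([0.5512, 0.1059]), 320, np.float64(0.003), [46, 21, 29, 47, 55, 35, 46, 41])
```

View pics/w_14.png

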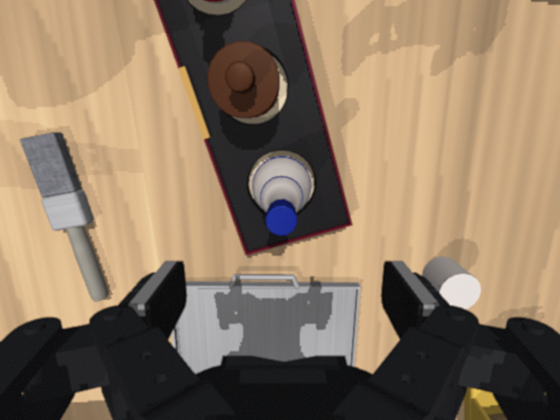

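The blue bottle is centred in the right well, with the cap at (281,218). Now the blue cup.

Request:
arm_command --rows '[-0.5,0,-2,0,0,0,1,-1.2,0.3,-5,0,0,0,1,-2.1,0.8,-8.8,0,0,0,1,-3,1.5,-12.6,0,0,0,1,-4,2.5,-16.4,0,0,0,1,-4.9,4,-20.2,0,0,0,1,-5.8,5.5,-24,0,0,0,1,-6.6,7,-27.5,0,0,0,1,-7.3,8.5,-30.2,0,0,0,1,-7.8,10,-32,0,0,0,1,-8,10.9,-33,0,0,0,1,-8,10.9,-33,0,0,0,1]'

```text
time: 24.97
ee_pos: [0.4694, -0.2241, 0.1858]
tcp_rot: [-89.9, 0.3, -0.2]
wrist_force: [-0.9, 0.7, 1.1]
opening: 0.0855
```

Request:
arm_command --rows '[0,0,0,0,0,0,1,0,0,0,0,0,0,1]'

```text
time: 25.13
ee_pos: [0.4714, -0.2224, 0.1897]
tcp_rot: [-90.0, -0.0, 0.0]
wrist_force: [0.7, 0.3, 0.1]
opening: 0.085
```

```bash
python3 look.py 15; python3 -c "
from h import *
go((.472,-.2235,.092),0)"
```

```text
[ 0.4716 -0.2223  0.19  ] 25.1833
red_bottle none
blue_bottle none
green_bottle none
tea_caddy none
red_cup none
blue_cup mean [ 0.4717 -0.2228  0.0512] circ [ 471.5 -223.9] 23.0 [249, 191, 69, 67, 3513] rayz [ 0.4717 -0.2224  0.052 ]
from [ 0.4716 -0.2223  0.19  ] [-9.001e+01 -4.000e-02  3.000e-02] shift cm [ 0.03  9.8  -0.12] turn [0.01 0.03 0.04] rows 2.4
```

View pics/w_15.png

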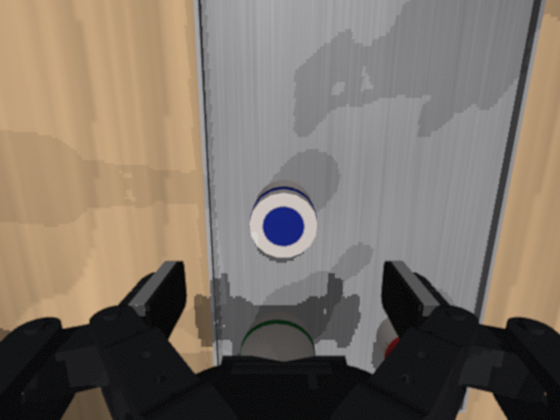

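The blue disc at (283,226) is centred between the fingers. I'll lower and grip.

Request:
arm_command --rows '[0,1.5,0,0,0,0,1,0,3.5,-0.1,0,0,0,1,0,5.5,-0.1,0,0,0,1,0,7.5,-0.1,0,0,0,1,0,9,-0.1,0,0,0,1,0,9.8,-0.1,0,0,0,1,0,10,-0.1,0,0,0,1,0,10,-0.1,0,0,0,1,0,10,-0.1,0,0,0,-1,0,10,-0.1,0,0,0,-1,0,10,-0.1,0,0,0,-1,0,10,-0.1,0,0,0,-1]' --force 35

```text
time: 26.18
ee_pos: [0.4714, -0.2244, 0.0905]
tcp_rot: [-90.0, -0.1, -0.0]
wrist_force: [-0.7, 0.7, 1.6]
opening: 0.0453
```

Request:
arm_command --rows '[0,0,0,0,0,0,-1,0,0,0,0,0,0,-1,0,0,0,0,0,0,-1]'

```text
time: 26.43
ee_pos: [0.4714, -0.2244, 0.0905]
tcp_rot: [-90.0, -0.1, -0.0]
wrist_force: [-1.3, 0.8, 6.3]
opening: 0.0455
```

Request:
arm_command --rows '[0,-0.3,0,0,0,0,-1,0,-1,0,0,0,0,-1,0,-2.5,0,0,0,0,-1,0,-5,0,0,0,0,-1,0,-8,0,0,0,0,-1,0,-11,0,0,0,0,-1,0,-14,0,0,0,0,-1,0,-17,0,0,0,0,-1,0,-19,0,0,0,0,-1,0,-20,0,0,0,0,-1,0,-20,0,0,0,0,-1,0,-20,0,0,0,0,-1]'

```text
time: 27.43
ee_pos: [0.471, -0.2242, 0.2888]
tcp_rot: [-90.0, 0.0, -0.0]
wrist_force: [0.2, -0.2, -1.2]
opening: 0.0453
```

```bash
python3 -c "
from h import *
c=imaging.camera('wrist');cv2.imwrite('pics/w_16.png',c['pixels']);P=cloud(c)
p=pose()[0]
m=(np.hypot(P[...,0]-p[0],P[...,1]-p[1])<.04)&(P[...,2]>p[2]-.06)&(P[...,2]<p[2]-.02); b=c['pixels'].astype(int).min(2)>150
q=P[m&b];print(len(q),q.mean(0)-p if len(q) else 0,np.percentile(q[:,2],[5,50,95])-p[2])
go((.5514,.1072,.29),0)"
```

```text
3677 [ 0.00012335  0.01082964 -0.03853404] [-0.03945772 -0.03853701 -0.03761741]
from [ 0.4708 -0.2241  0.2879] [-8.996e+01  1.000e-01 -4.000e-02] shift cm [ 8.04 -0.2  33.14] turn [-0.04 -0.04 -0.1 ] rows 8.2
```

View pics/w_16.png

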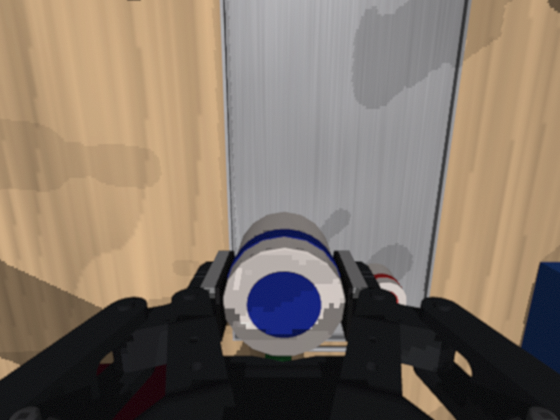

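Request:
arm_command --rows '[0.2,0,0.8,0,0,0,-1,0.6,-0.1,2.5,0,0,0,-1,1.2,-0.2,5,0,0,0,-1,2,-0.3,8.2,0,0,0,-1,2.8,-0.3,11.7,0,0,0,-1,3.7,-0.3,15.2,0,0,0,-1,4.6,-0.3,18.7,0,0,0,-1,5.4,-0.3,22.2,0,0,0,-1,6.2,-0.3,25.4,0,0,0,-1,6.9,-0.3,28.2,0,0,0,-1,7.4,-0.3,30.4,0,0,0,-1,7.7,-0.3,32,0,0,0,-1]'

```text
time: 28.48
ee_pos: [0.5479, 0.0984, 0.2906]
tcp_rot: [-90.0, 0.1, 0.1]
wrist_force: [0.7, -0.5, -1.3]
opening: 0.0457
```

Request:
arm_command --rows '[0.2,0,0.7,0,0,0,-1,0.3,0,1,0,0,0,-1,0.3,0,1,0,0,0,-1,0.3,0,1,0,0,0,-1,0.3,0,1,0,0,0,-1]'

```text
time: 28.9
ee_pos: [0.5511, 0.1048, 0.2923]
tcp_rot: [-90.0, 0.0, -0.1]
wrist_force: [-0.2, -0.4, -0.9]
opening: 0.0458
```

```bash
cat > cup.py <<'E'
from h import *
import sys
c=imaging.camera('wrist');cv2.imwrite(f'pics/w_{sys.argv[1]}.png',c['pixels']);P=cloud(c)
p=pose()[0]; hsv=cv2.cvtColor(c['pixels'],cv2.COLOR_BGR2HSV)
m=(np.hypot(P[...,0]-p[0],P[...,1]-p[1])<.04)&(abs(P[...,2]-p[2]+.0385)<.005)&(hsv[...,1]>120)
k,l,s,ct=cv2.connectedComponentsWithStats(m.astype(np.uint8)); i=1+s[1:,4].argmax()
print("disc rel TCP",(atz(c,ct[i],p[2]-.0385)-p).round(4),s[i])
c=imaging.camera('side');cv2.imwrite(f'pics/s_{sys.argv[1]}.png',cv2.resize(c['pixels'][60:240,120:340],None,fx=3.5,fy=3.5))
c=imaging.camera('scene');cv2.imwrite(f'pics/c_{sys.argv[1]}.png',cv2.resize(c['pixels'][100:280,270:460],None,fx=3.3,fy=3.3))
E
python3 cup.py 17; python3 -c "
from h import *
go((.5514,.107,.2015),0)"
```

```text
disc rel TCP [ 0.0007  0.001  -0.0385] [ 247  272   73   65 3727]
from [0.5512 0.105  0.2925] [-9.0e+01 -1.0e-02 -1.1e-01] shift cm [0.02 9.1  0.2 ] turn [-0.   -0.11  0.01] rows 2.2
```

View pics/w_17.png

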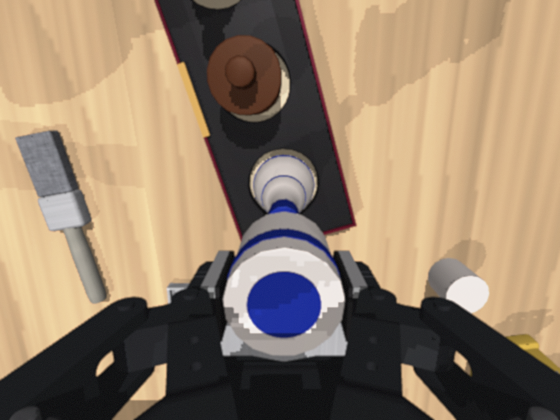

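View pics/s_17.png

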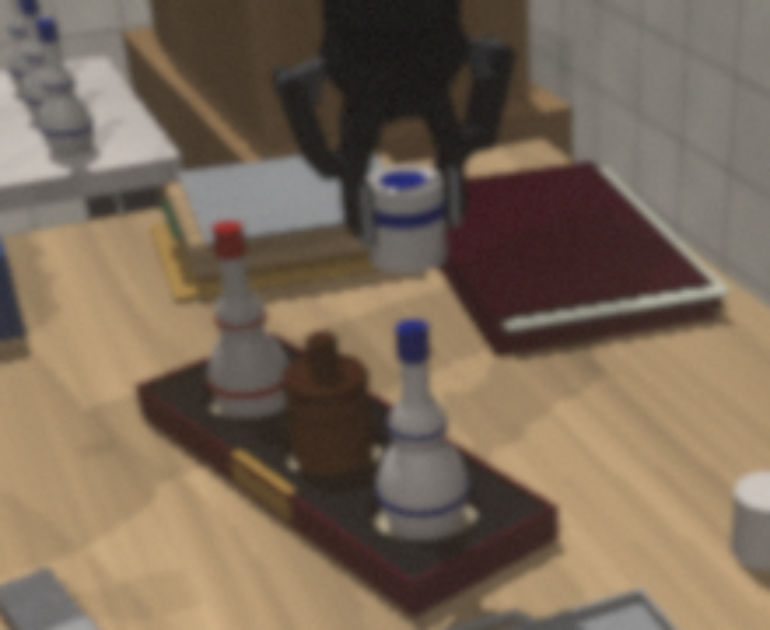

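View pics/c_17.png

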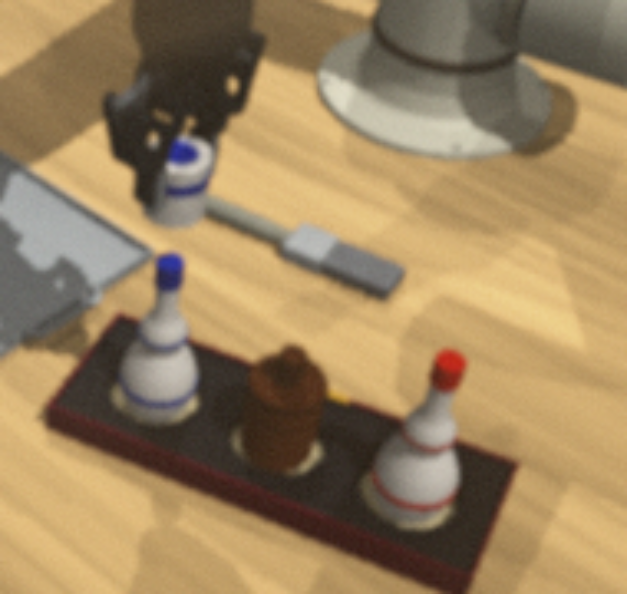

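The cup is upright and within about 2 mm of the blue cap, against 9 mm of clearance. I'll lower it over the cap.

Request:
arm_command --rows '[0,0.8,0.1,0,0,0,-1,0,2,0.2,0,0,0,-1,0,3.2,0.2,0,0,0,-1,0,4,0.2,0,0,0,-1,0,4.8,0.2,0,0,0,-1,0,5.6,0.2,0,0,0,-1,0,6.4,0.2,0,0,0,-1,0,7.2,0.2,0,0,0,-1,0,7.9,0.2,0,0,0,-1,0,8.4,0.2,0,0,0,-1,0,8.6,0.2,0,0,0,-1,0,8.6,0.2,0,0,0,-1]'

```text
time: 30.05
ee_pos: [0.5511, 0.1077, 0.2059]
tcp_rot: [-90.0, 0.0, -0.0]
wrist_force: [-0.5, 0.5, -1.2]
opening: 0.0453
```

```bash
python3 cup.py 18; python3 -c "
from h import *
go((.5514,.107,.2015),0);print(pose()[2]['wrist_force'])"
```

```text
disc rel TCP [ 0.0006  0.0012 -0.0385] [ 248  272   72   65 3719]
from [0.5514 0.1078 0.2068] [-8.999e+01 -4.000e-02 -4.000e-02] shift cm [ 0.    0.53 -0.08] turn [-0.01 -0.04  0.04] rows 0.1
[-0.0154082   0.77648566 -1.21583228]
```

View pics/s_18.png

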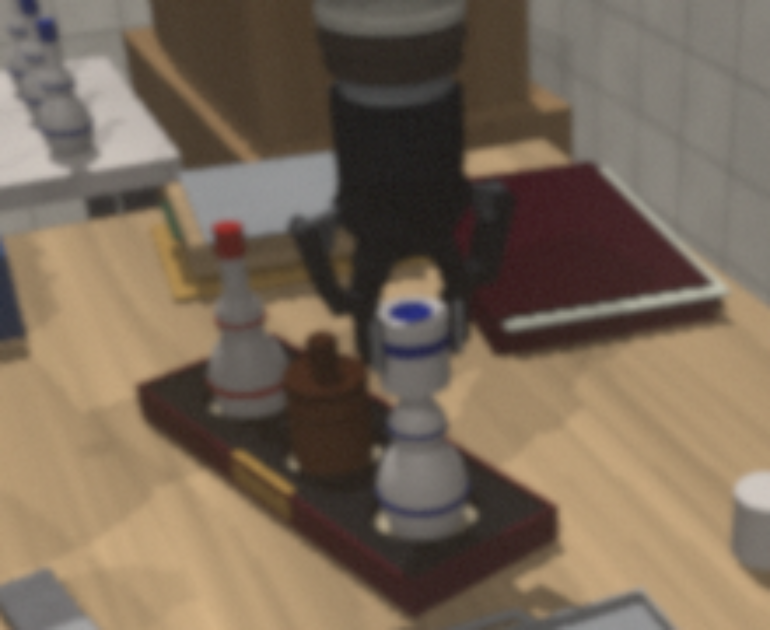

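Request:
arm_command --rows '[0,0.15,0,0,0,0,-1,0,0.3,0,0,0,0,-1,0,0.4,0,0,0,0,-1,0,0.45,0,0,0,0,-1,0,0.45,0,0,0,0,-1,0,0.45,0,0,0,0,-1]'

```text
time: 30.7
ee_pos: [0.5512, 0.1077, 0.2018]
tcp_rot: [-90.0, 0.0, -0.0]
wrist_force: [-0.3, 0.9, -1.2]
opening: 0.0451
```

Request:
arm_command --rows '[0,0.1,0,0,0,0,-1,0,0.15,0,0,0,0,-1,0,0.15,0,0,0,0,-1,0,0.15,0,0,0,0,-1]'

```text
time: 31.03
ee_pos: [0.5515, 0.1078, 0.2015]
tcp_rot: [-90.0, -0.1, -0.0]
wrist_force: [-0.9, -0.1, 5.3]
opening: 0.0451
```

Contact at 5 N, TCP 0.2015, which matches the expected height. I'll release.

Request:
arm_command --rows '[0,0,0,0,0,0,0.2,0,0,0,0,0,0,0.3,0,0,0,0,0,0,0.5,0,0,0,0,0,0,1,0,0,0,0,0,0,1,0,0,0,0,0,0,1,0,-1,0,0,0,0,1,0,-3,0,0,0,0,1,0,-6,0,0,0,0,1,0,-8.5,0,0,0,0,1,0,-9.5,0,0,0,0,1,0,-9.5,0,0,0,0,1]'

```text
time: 32.03
ee_pos: [0.5519, 0.1079, 0.2986]
tcp_rot: [-89.9, -0.3, -0.0]
wrist_force: [-0.2, 0.3, -0.3]
opening: 0.0852
```

```bash
cat > chk.py <<'E'
from h import *
import sys
x,y,z=map(float,sys.argv[2:5])
c=imaging.camera('wrist');cv2.imwrite(f'pics/w_{sys.argv[1]}.png',c['pixels']);P=cloud(c)
m=(abs(P[...,2]-z)<.006)&(np.hypot(P[...,0]-x,P[...,1]-y)<.035);q=P[m];print('top',q.mean(0),m.sum(),cv2.minEnclosingCircle((q[:,:2]*1000).astype(np.float32)), np.polyfit(q[:,0],q[:,2],1)[0],np.polyfit(q[:,1],q[:,2],1)[0])
E
python3 chk.py 19 .5514 .1077 .163
python3 -c "
from h import *
go((.5775,-.341,.19),0)"
```

```text
top [0.55243746 0.10935274 0.16224807] 3596 ((552.4005126953125, 108.22471618652344), 23.031335830688477) -0.003062085220499785 -0.008303325558929084
from [0.5516 0.1078 0.2963] [-8.997e+01 -1.200e-01 -4.000e-02] shift cm [  2.6   10.62 -44.89] turn [-0.03 -0.04  0.12] rows 11.1
```

View pics/w_19.png

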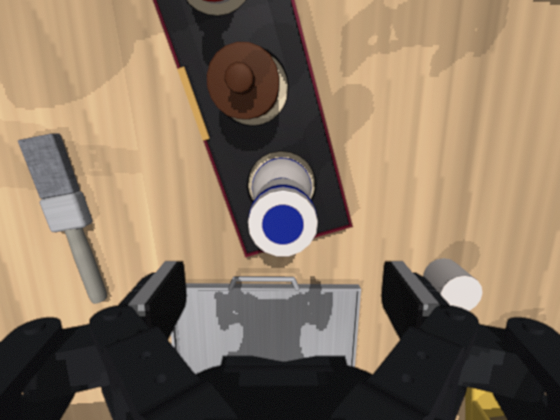

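The blue cup sits level on the blue cap, its disc at (283,225), with the closed end at the expected height. Now the red cup.

Request:
arm_command --rows '[0.1,-0.3,-2,0,0,0,1,0.3,-0.3,-5,0,0,0,1,0.5,0,-8.8,0,0,0,1,0.8,0,-12.6,0,0,0,1,1,0,-16.4,0,0,0,1,1.2,0.5,-20.2,0,0,0,1,1.4,1,-24,0,0,0,1,1.6,2,-27.8,0,0,0,1,1.8,3.5,-31.6,0,0,0,1,2,5,-35.2,0,0,0,1,2.2,7,-38.5,0,0,0,1,2.4,9,-41.3,0,0,0,1]'

```text
time: 33.08
ee_pos: [0.5741, -0.3075, 0.2024]
tcp_rot: [-90.0, 0.1, -0.1]
wrist_force: [-0.2, 0.1, 0.1]
opening: 0.0854
```

Request:
arm_command --rows '[0.1,1,-2,0,0,0,1,0.2,1.6,-3,0,0,0,1,0.2,1.6,-3.6,0,0,0,1,0.2,1.6,-3.6,0,0,0,1,0.2,1.6,-3.6,0,0,0,1,0.2,1.6,-3.6,0,0,0,1]'

```text
time: 33.58
ee_pos: [0.5774, -0.3402, 0.1906]
tcp_rot: [-90.0, -0.1, 0.0]
wrist_force: [0.0, 0.3, -0.0]
opening: 0.0856
```

```bash
python3 look.py 20; python3 -c "
from h import *
go((.5775,-.341,.09),0)"
```

```text
[ 0.5774 -0.3402  0.1906] 33.6333
red_bottle none
blue_bottle none
green_bottle mean [ 0.4759 -0.3395  0.1515] circ [ 472.2 -340.1] 9.7 [0, 278, 24, 52, 814] rayz [ 0.4783 -0.3379  0.154 ]
tea_caddy none
red_cup mean [ 0.5779 -0.3416  0.0512] circ [ 577.9 -342.6] 22.9 [250, 192, 68, 67, 3478] rayz [ 0.5779 -0.3412  0.052 ]
blue_cup none
from [ 0.5774 -0.3402  0.1906] [-9.004e+01 -8.000e-02  3.000e-02] shift cm [-0.   10.06 -0.07] turn [0.04 0.03 0.08] rows 2.4
```

View pics/w_20.png

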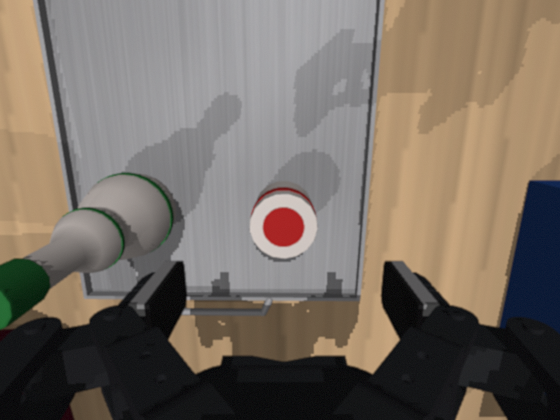

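The red disc at (283,227) is centred. The green bottle is about 110 mm to the side, which leaves roughly 25 mm to the finger. I'll lower and grip.

Request:
arm_command --rows '[0,1.5,-0.1,0,0,0,1,0,3.5,-0.2,0,0,0,1,0,5.5,-0.2,0,0,0,1,0,7.5,-0.2,0,0,0,1,0,9,-0.2,0,0,0,1,0,9.8,-0.2,0,0,0,1,0,10,-0.2,0,0,0,1,0,10,-0.2,0,0,0,1,0,10,-0.2,0,0,0,-1,0,10,-0.2,0,0,0,-1,0,10,-0.2,0,0,0,-1,0,10,-0.2,0,0,0,-1]'

```text
time: 34.63
ee_pos: [0.5773, -0.3435, 0.0907]
tcp_rot: [-90.1, -0.1, -0.0]
wrist_force: [0.3, 0.2, -0.3]
opening: 0.0455
```

Request:
arm_command --rows '[0,0,0,0,0,0,-1,0,0,0,0,0,0,-1,0,0,0,0,0,0,-1]'

```text
time: 34.88
ee_pos: [0.5773, -0.3435, 0.0906]
tcp_rot: [-90.1, -0.1, -0.0]
wrist_force: [-0.2, 0.5, 5.8]
opening: 0.0451
```

Request:
arm_command --rows '[0,-0.3,0,0,0,0,-1,0,-1,0,0,0,0,-1,0,-2.5,0,0,0,0,-1,0,-5,0,0,0,0,-1,0,-8,0,0,0,0,-1,0,-11,0,0,0,0,-1,0,-14,0,0,0,0,-1,0,-17,0,0,0,0,-1,0,-19.5,0,0,0,0,-1,0,-21,0,0,0,0,-1,0,-21,0,0,0,0,-1,0,-21,0,0,0,0,-1]'

```text
time: 35.88
ee_pos: [0.5771, -0.3434, 0.2998]
tcp_rot: [-90.0, -0.1, -0.0]
wrist_force: [0.4, 0.1, -1.8]
opening: 0.0448
```

```bash
python3 cup.py 21; python3 -c "
from h import *
go((.4905,.3065,.30),0)"
```

```text
disc rel TCP [ 0.001   0.0004 -0.0385] [ 247  271   74   66 3802]
from [ 0.5766 -0.3431  0.2974] [-8.992e+01  1.400e-01 -5.000e-02] shift cm [-8.66 -0.15 64.96] turn [-0.08 -0.05 -0.14] rows 15.7
```

View pics/w_21.png

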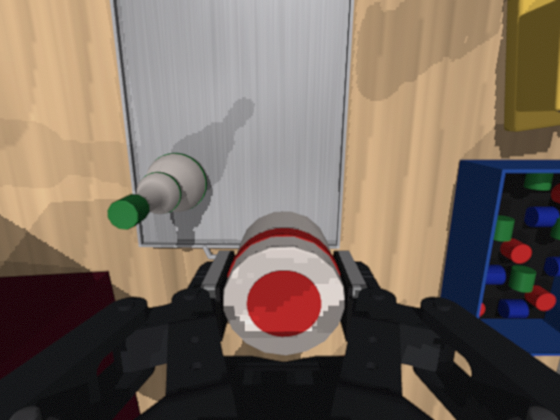

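Request:
arm_command --rows '[0,0,0.8,0,0,0,-1,-0.3,0,2.5,0,0,0,-1,-0.7,0,5,0,0,0,-1,-1.1,0,8.3,0,0,0,-1,-1.6,0,12,0,0,0,-1,-2.1,0,15.7,0,0,0,-1,-2.6,0,19.4,0,0,0,-1,-3.1,0,23.1,0,0,0,-1,-3.6,0,26.8,0,0,0,-1,-4.1,0,30.5,0,0,0,-1,-4.6,0,34.2,0,0,0,-1,-5.1,0,37.9,0,0,0,-1]'

```text
time: 37.03
ee_pos: [0.5249, 0.0378, 0.2986]
tcp_rot: [-90.0, 0.1, -0.0]
wrist_force: [0.3, 1.4, -1.1]
opening: 0.0449
```

Request:
arm_command --rows '[-0.5,0,3.7,0,0,0,-1,-1,0,7.4,0,0,0,-1,-1.5,0,11,0,0,0,-1,-2,0,14.5,0,0,0,-1,-2.5,0,17.9,0,0,0,-1,-2.9,0,21,0,0,0,-1,-3.2,0,23.7,0,0,0,-1,-3.4,0,25.6,0,0,0,-1,-3.6,0,26.7,0,0,0,-1,-3.6,0,27.1,0,0,0,-1,-3.6,0,27.1,0,0,0,-1,-3.6,0,27.1,0,0,0,-1]'

```text
time: 38.03
ee_pos: [0.4904, 0.3061, 0.2992]
tcp_rot: [-90.0, 0.0, -0.1]
wrist_force: [-0.4, -0.7, -1.4]
opening: 0.0447
```

```bash
python3 cup.py 22; python3 -c "
from h import *
go((.4897,.3072,.2015),0)"
```

```text
disc rel TCP [ 0.0006  0.0017 -0.0385] [ 247  271   74   66 3802]
from [0.4906 0.3057 0.2995] [-9.0e+01 -1.0e-02 -1.2e-01] shift cm [-0.1   9.8   0.15] turn [ 0.   -0.12  0.01] rows 2.4
```

View pics/w_22.png

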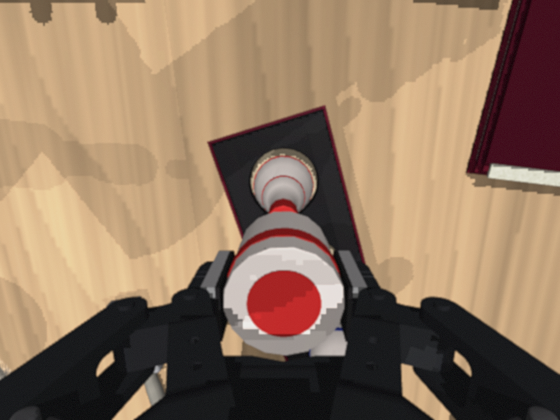

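View pics/c_22.png

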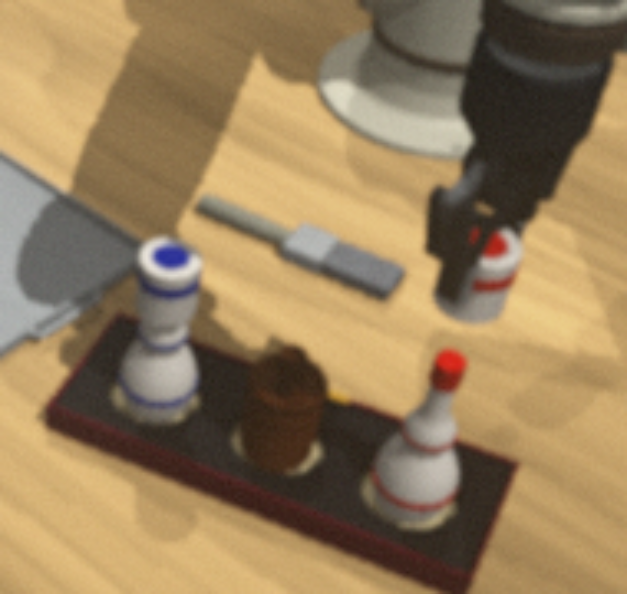

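The red cup is upright above the red cap. I'll lower it over the cap.

Request:
arm_command --rows '[0,0.8,0.1,0,0,0,-1,0,2.2,0.1,0,0,0,-1,0,3.6,0.1,0,0,0,-1,0,4.6,0.1,0,0,0,-1,0,5.4,0.1,0,0,0,-1,0,6.2,0.1,0,0,0,-1,0,7,0.1,0,0,0,-1,0,7.8,0.1,0,0,0,-1,0,8.5,0.1,0,0,0,-1,0,9,0.1,0,0,0,-1,0,9.3,0.1,0,0,0,-1,0,9.3,0.1,0,0,0,-1]'

```text
time: 39.18
ee_pos: [0.4902, 0.3077, 0.2057]
tcp_rot: [-90.0, 0.0, -0.0]
wrist_force: [-0.5, 0.8, -1.3]
opening: 0.0451
```

Request:
arm_command --rows '[0,0.1,0,0,0,0,-1,0,0.2,0,0,0,0,-1,0,0.3,0,0,0,0,-1,0,0.4,0,0,0,0,-1,0,0.4,0,0,0,0,-1,0,0.4,0,0,0,0,-1]'

```text
time: 39.68
ee_pos: [0.4904, 0.3078, 0.2024]
tcp_rot: [-90.0, 0.0, -0.0]
wrist_force: [0.2, -0.4, -0.4]
opening: 0.0454
```

Request:
arm_command --rows '[0,0.1,0,0,0,0,-1,0,0.15,0,0,0,0,-1,0,0.15,0,0,0,0,-1,0,0.15,0,0,0,0,-1]'

```text
time: 40.02
ee_pos: [0.4905, 0.3079, 0.2016]
tcp_rot: [-90.0, -0.1, -0.0]
wrist_force: [-1.8, -1.1, 6.5]
opening: 0.0455
```

Contact at 6.5 N, TCP 0.2016. I'll release and retreat.

Request:
arm_command --rows '[0,0,0,0,0,0,0.2,0,0,0,0,0,0,0.3,0,0,0,0,0,0,0.5,0,0,0,0,0,0,1,0,0,0,0,0,0,1,0,0,0,0,0,0,1,0,-1,0,0,0,0,1,0,-3,0,0,0,0,1,0,-6,0,0,0,0,1,0,-8.5,0,0,0,0,1,0,-9.5,0,0,0,0,1,0,-9.5,0,0,0,0,1]'

```text
time: 41.02
ee_pos: [0.4909, 0.3081, 0.2992]
tcp_rot: [-89.8, -0.2, -0.0]
wrist_force: [-0.5, 0.5, 0.4]
opening: 0.085
```

```bash
python3 chk.py 23 .4910 .308 .163; python3 -c "
from h import *
for n in ['scene','side']:
    c=imaging.camera(n);cv2.imwrite('pics/f_'+n+'.png',c['pixels']); P=cloud(c)
    for t,a,z in [('red_cup',(.491,.308),.163),('blue_cup',(.552,.108),.163),('caddy',(.5205,.206),.113),('green',(.468,-.338),.154),('plain',(.749,-.010),.048)]:
        m=(abs(P[...,2]-z)<.006)&(np.hypot(P[...,0]-a[0],P[...,1]-a[1])<.035); print(n,t,P[m].mean(0).round(4),m.sum())
"
```

```text
top [0.49124206 0.30981621 0.16224702] 3583 ((491.1884460449219, 308.7648620605469), 22.97965431213379) -0.0011956540687122947 -0.008149061240918493
scene red_cup [0.4951 0.3123 0.1624] 263
scene blue_cup [0.5564 0.1127 0.162 ] 212
scene caddy [0.5237 0.2088 0.1117] 53
scene green [ 0.4706 -0.334   0.1514] 28
scene plain [ 0.7505 -0.006   0.0466] 210
side red_cup [0.4908 0.3027 0.162 ] 148
side blue_cup [0.5516 0.1029 0.1621] 204
side caddy [0.5204 0.2008 0.1112] 45
side green [ 0.4662 -0.3418  0.1529] 205
side plain [ 0.7469 -0.0142  0.047 ] 214
```

View pics/w_23.png

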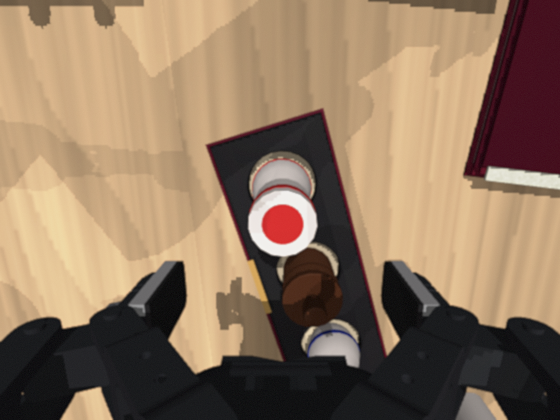

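View pics/f_side.png

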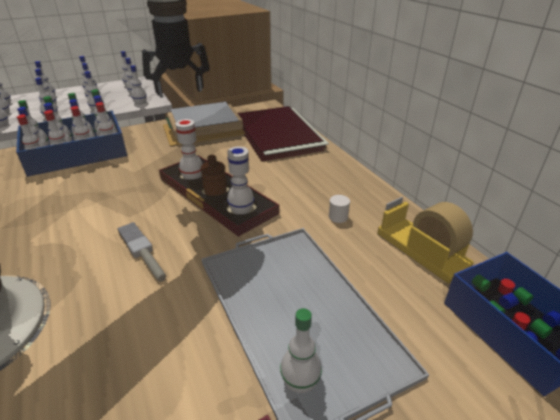

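View pics/f_scene.png

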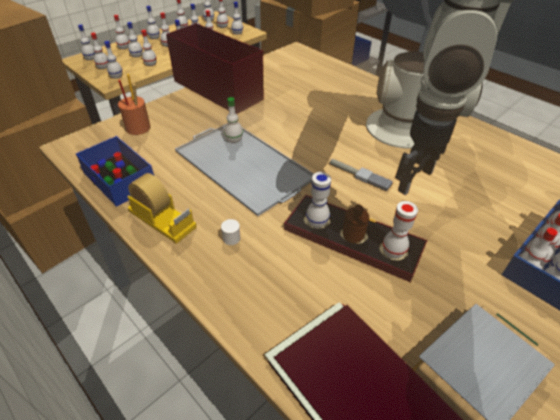

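All three views show the red-cupped bottle on the left, the caddy in the middle and the blue-cupped bottle on the right. The gripper is clear of everything, and green and plain haven't moved (within 1–2 mm). Handing in.

```bash
python3 -c "
from workcell import bot,sensors
print(bot.job_done()); print(sensors.get_obs()['time'])"
```

```text
the job is handed in; nothing more can be done
None
the job is handed in; nothing more can be done
```

The gift set is packed and handed in, at about 41 s on the robot's clock; no verdict was reported. The caddy is in the middle well, the red bottle in the left and the blue bottle in the right, and each bottle wears its own cup.

**Set-down:** Each piece was lowered until it touched, and the wrist force stayed under 10 N in every set-down reading.

**Position:** In the wrist camera the caddy and both bottle caps were within about 2 mm of their well centres. Both cups sat within about 2 mm of their caps. They were level and at the expected height, tops measured at 162 mm against an expected 163 mm.

**Left alone:** The green bottle and the plain cup show no movement beyond 1–2 mm, and the open gripper ended clear above the set.

**Disagreement:** The scene and side cameras differed from the wrist camera by up to about 6 mm in horizontal position. I relied on the wrist camera for placing. The well positions it gave were 105 mm apart, as stated.

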